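# Load the analyser's reagent carrier

## Robot

A 6-joint arm with a two-finger parallel gripper is mounted at the origin on the work surface; the furniture and walls round the work are solid. World frame = base frame: x ahead of the robot, y to its left, z up, the work surface at z = 0. Lengths are in m, angles in degrees, forces in N, time in s.
With the tool pointing down it reaches from about 0.3 to 0.875 m from the base axis. Payload 6.4 kg.
Tool frame: the origin (TCP) lies at the very end of the fingers, on their centre line; the grasp point (between the pads) lies 19 mm behind it; z points along the fingers, y is the line along which they close (so a half turn about z gives the same grasp; the last joint's range is limited). The gripper opens to 85 mm and grips with 20 to 120 N. Pads are 22 mm wide; open, the fingers measure 114 mm over their backs; the gripper's body (76 mm by 85 mm) begins 54 mm behind the grasp point. The pads swing forward as they close: fully open they stand 13 mm farther back than shut.
Start: joints at [52.408, 10.359, 92.074, -0, 77.567, -11.82], TCP at [0.25, 0.518, 0.231] pointing down, gripper open.
Joint ranges: [-171.53, 171.53], [-51.25, 118.39], [17.06, 147.69], [-65.23, 245.23], [0, 150.52], [-178.68, 178.68]. Speed limits (degrees/s): [147.25, 147.25, 172.46, 180, 180, 180].

## Interface

Orientations are given as [roll, pitch, yaw] about the fixed x, y, z axes, in that order (R = Rz(yaw) Ry(pitch) Rx(roll)).
In Python, from plant import manip gives the robot as it stands.
- The arm moves only by the tool send_rows, never from a script. Its argument "increments" is one flat list of numbers, 6 for each row, row after row: the shift along the tool's x, y, z in mm, then the turn, a rotation vector about the tool's x, y, z in degrees. In form: [tx, ty, tz, rx, ry, rz, tx, ty, tz, rx, ry, rz, ...]. A call has 1 to 12 rows; each row shifts and turns the commanded pose from where the row before left it, along the tool's axes as they then stand; what a row does not reach is not made up. A row lasts 1/10 s, in which the tool goes at most 50 mm and 8.59 degrees, less where a joint would pass 70% of its speed; a pose out of reach is approached as far as the arm can. A call with a gripper value outside its range is refused whole. "claw" is the finger opening in mm, from 0 to 85.4, set as the call begins (left out, the last holds). The fingers move at their own pace and stop on an object; the grip force is fixed at half the most. Time passes only in rows, so rows that do not move let the fingers close. It gives the time, the measured TCP pose, the force, the opening and the grip force at its end, in the units of the state.
- manip.state(): the state, without advancing time (a new reading comes with each control period).
- manip.get_image(name): name is "scene" or "top" or "wrist"; returns the picture (420x560x3 uint8, red, green, blue); there is no depth.
- manip.get_calibration(name): a dict with "mtx" (3x3 intrinsics, pixels), "k1" (the pictures are not rectified: a ray, as slopes to the right and down, at radius r is drawn at 1 + k1 r^2 times it, then the intrinsics apply), "R" (3x3) and "t" (3): a world point X has camera coordinates R X + t. Camera axes: x right, y down, z forward; pixel columns grow to the right and rows downward; lengths in m; the calibration is good to about 2 mm. A picture is of the moment at which its call begins: read the wrist's pose just before it. get_calibration takes no time and is no camera call; for the wrist camera it gives the pose at the moment of the call.
- manip.hand_in(): hands the job in; it is judged then, once.
Trained networks look in the newest picture that a camera, given by its name, has taken for a name from the list of things; names that differ only in an ending like _2 or _b are one class to them, and where a whole thing is asked for, a point or a joint stands for the part that bears it (a point fixed in the world has none). Each returns a list of dicts, best first, with "conf" (0 to 1); they miss things now and then, are a little off and sometimes report something else, mostly with a low value. They report only what shows in the picture. A call takes as long as a camera call. They do not tell look-alikes from the thing itself.
- manip.recognise(name, camera): "location" ([column, row] in pixels, amid what is visible of it).
- manip.pinpoint(name, camera): "location" ([column, row] in pixels: a listed point, or the origin of a listed thing).
The state is a dict: "clock": time; "joints": joint angles; "qd": joint speeds; "joint_torque": joint torques, N m; "tcp_pos": TCP position; "ee_rot": TCP orientation; "contact_force": force on the tool from outside, world axes, zero at the start; "torque": the same for the moment, N m; "width": finger opening in m; "gripper_force": force on a finger pad.
Only numpy, scipy, OpenCV 4.12 (cv2) and the standard library are available. Lean on these libraries where they do the work, as an engineer would, in place of code of your own. Each camera call takes 0.05 s, during which the arm holds its last target. There are 200 camera calls.

## Task

Load the grey reagent carrier for the blood analyser: put each of the four reagent bottles (blue, black, red and green cap) into the adapter of its own cap colour, lowering it gently until it stands upright on the adapter's floor, and let it go. Keep the bottles upright on the way. The two re-used waste bottles that look much the same but have a yellow and a white cap do not belong in the carrier: leave them standing where they are.

Things in the scene. Friction and masses are not known exactly. Their poses are not given: they have to be found in the camera images.
- bottle_blue: Reagent bottle with a blue screw cap: white round body 62 mm in diameter, straight up to 86 mm, 130 mm tall in all; the cap is 36 mm in diameter and takes up the top 20 mm; round shoulders below it. 0.27 kg. Loose, upright. Origin: centre of its underside, z up the bottle's axis.
- bottle_black: Reagent bottle with a black screw cap: amber-brown round body 52 mm in diameter, straight up to 69 mm, 105 mm tall; cap 31 mm in diameter, top 16 mm. 0.13 kg. Loose, upright. Origin: centre of its underside, z up the bottle's axis.
- bottle_red: Reagent bottle with a plain red screw cap: white round body 48 mm in diameter, straight up to 63 mm, 95 mm tall; cap 30 mm in diameter, top 14 mm. 0.11 kg. Loose, upright. (Not the tall wash bottle with a bent red spout.) Origin: centre of its underside, z up the bottle's axis.
- bottle_green: Small reagent bottle with a green screw cap: white round body 33 mm in diameter, straight up to 38 mm, 58 mm tall in all; cap 23 mm in diameter, top 9 mm. 0.03 kg. Loose, upright. Origin: centre of its underside, z up the bottle's axis.
- waste_yellow: Look-alike that stays: a white bottle like the red-capped one (48 mm in diameter, 95 mm tall) but with a YELLOW cap. Loose, upright. Origin: centre of its underside, z up the bottle's axis.
- waste_white: Look-alike that stays: an amber bottle like the black-capped one (52 mm in diameter, 105 mm tall) but with a WHITE cap. Loose, upright. Origin: centre of its underside, z up the bottle's axis.
- adapter_blue: Adapter for the blue-capped bottle: a round blue plastic cup with a flared lip, fixed in one bay of the grey carrier tray (188 mm square, walls 20 mm high, 2 x 2 bays 92 mm apart). Bore 70 mm wide, the top 8 mm flared by 10 mm more; lip 46 mm and bore floor (the bottle stands on it) 6 mm above the origin. Origin: on the axis at its underside, 5 mm above the bench; z up.
- adapter_black: Adapter for the black-capped amber bottle: a round black plastic cup with a flared lip, fixed in one bay of the grey carrier tray (188 mm square, walls 20 mm high, 2 x 2 bays 92 mm apart). Bore 60 mm wide, the top 8 mm flared by 10 mm more; lip 46 mm and bore floor (the bottle stands on it) 10 mm above the origin. Origin: on the axis at its underside, 5 mm above the bench; z up.
- adapter_red: Adapter for the red-capped bottle: a round red plastic cup with a flared lip, fixed in one bay of the grey carrier tray (188 mm square, walls 20 mm high, 2 x 2 bays 92 mm apart). Bore 56 mm wide, the top 8 mm flared by 10 mm more; lip 46 mm and bore floor (the bottle stands on it) 14 mm above the origin. Origin: on the axis at its underside, 5 mm above the bench; z up.
- adapter_green: Adapter for the green-capped bottle: a round green plastic cup with a flared lip, fixed in one bay of the grey carrier tray (188 mm square, walls 20 mm high, 2 x 2 bays 92 mm apart). Bore 41 mm wide, the top 8 mm flared by 10 mm more; lip 46 mm and bore floor (the bottle stands on it) 30 mm above the origin. Origin: on the axis at its underside, 5 mm above the bench; z up.
Mind the look-alikes: they are no part of the job. What is shaped like the bottle_blue but turquoise is not meant.

How it is judged:
By the outcome, as a careful person would: the job done as asked, in the order asked, and still so for the second after the job is handed in, with the robot touching nothing.
It also fails if it takes over 106 s, if anything falls off the work surface, if the arm or the gripper's body presses on something with over 40 N, if the wrist force passes 120 N, or if a joint passes its speed limit or range.

## Working session

There is one attempt and no reset: what is moved stays moved. The work goes in short steps, Python scripts to look and compute and a tool call to move; the robot and the scene stay as the last step left them, time stands still between calls to the robot, and variables do not carry over. Pictures are saved under pics/ and viewed, at most 14 in all, crops included, and the job is handed in when it is done.

Besides the shell and the picture viewer there is one more tool, called after "Request:" in YAML: its name, and indented under it one key for each argument. send_rows: Moves the arm, as the interface text tells. Its arguments: {"type":"object","properties":{"increments":{"type":"array","items":{"type":"number"}},"claw":{"type":"number"}},"required":["increments"]}

```bash
mkdir -p pics; cat > h.py <<'E'
import numpy as np, cv2
from plant import manip
def ray(cam,px,cal=None):
    c=cal or manip.get_calibration(cam); K=np.array(c["mtx"]);R=np.array(c["R"]);t=np.array(c["t"]).ravel()
    d=np.array([c["k1"],0,0,0],float)
    u=cv2.undistortPoints(np.array([[px]],float),K,d).ravel()
    return -R.T@t, R.T@np.array([u[0],u[1],1])
def onz(cam,px,z,cal=None):
    o,d=ray(cam,px,cal); return o+d*(z-o[2])/d[2]
def snap(cam,fn):
    im=manip.get_image(cam); cv2.imwrite("pics/"+fn,im[:,:,::-1]); return im
E
python3 - <<'E'
from h import *
a=snap("top","top0.png");b=snap("scene","scene0.png")
for n in ["bottle_blue","bottle_black","bottle_red","bottle_green","waste_yellow","waste_white","adapter_blue","adapter_black","adapter_red","adapter_green"]:
    for cam in ["top","scene"]:
        z=0.005 if "adap" in n else 0
        print(n,cam,[(np.round(r["location"]).tolist(),round(r["conf"],2),np.round(onz(cam,r["location"],z)[:2],3).tolist()) for r in manip.pinpoint(n,cam)[:4]])
s=manip.state();print(s["clock"],s["tcp_pos"],s["ee_rot"],s["width"])
print({k:np.round(v,3).tolist() for k,v in manip.get_calibration("top").items()})
E
```

```text
bottle_blue top [([358.0, 170.0], 0.88, [0.666, -0.331]), ([269.0, 218.0], 0.7, [0.522, -0.079]), ([400.0, 168.0], 0.67, [0.674, -0.455])]
bottle_blue scene [([255.0, 228.0], 0.93, [0.528, -0.077]), ([376.0, 263.0], 0.9, [0.663, -0.339]), ([426.0, 290.0], 0.66, [0.683, -0.459]), ([266.0, 290.0], 0.18, [0.424, -0.285])]
bottle_black top [([302.0, 254.0], 0.78, [0.42, -0.176])]
bottle_black scene [([236.0, 260.0], 0.78, [0.426, -0.165])]
bottle_red top [([264.0, 181.0], 0.72, [0.628, -0.062]), ([170.0, 198.0], 0.69, [0.573, 0.206])]
bottle_red scene [([290.0, 216.0], 0.69, [0.626, -0.079])]
bottle_green top [([302.0, 182.0], 0.42, [0.627, -0.173])]
bottle_green scene [([322.0, 234.0], 0.64, [0.641, -0.186]), ([216.0, 239.0], 0.59, [0.428, -0.069])]
waste_yellow top [([341.0, 254.0], 0.78, [0.424, -0.284]), ([167.0, 202.0], 0.6, [0.563, 0.213])]
waste_yellow scene [([265.0, 289.0], 0.75, [0.424, -0.282])]
waste_white top [([260.0, 252.0], 0.84, [0.425, -0.058])]
waste_white scene [([213.0, 238.0], 0.59, [0.427, -0.06]), ([227.0, 190.0], 0.28, [0.565, 0.128])]
adapter_blue top []
adapter_blue scene [([237.0, 259.0], 0.71, [0.426, -0.171]), ([258.0, 225.0], 0.61, [0.535, -0.079]), ([211.0, 178.0], 0.56, [0.561, 0.208])]
adapter_black top [([204.0, 204.0], 0.63, [0.558, 0.107])]
adapter_black scene [([224.0, 192.0], 0.74, [0.55, 0.112])]
adapter_red top [([196.0, 236.0], 0.89, [0.465, 0.126]), ([169.0, 202.0], 0.55, [0.562, 0.205])]
adapter_red scene [([193.0, 196.0], 0.79, [0.471, 0.137])]
adapter_green top [([164.0, 231.0], 0.67, [0.478, 0.216])]
adapter_green scene [([180.0, 184.0], 0.87, [0.473, 0.222])]
1.1 [0.24997866 0.51782018 0.23130781] [-1.79998805e+02  6.77898918e-04  1.54229911e+02] 0.0851204404604328
{'mtx': [[540.084, 0.0, 280.008], [0.0, 540.084, 201.98], [0.0, 0.0, 1.0]], 'k1': -0.171, 'R': [[0.02, -1.0, -0.009], [-0.987, -0.018, -0.161], [0.16, 0.013, -0.987]], 't': [-0.122, 0.558, 1.441]}
```

```bash
python3 - <<'E'
import cv2
a=cv2.imread("pics/top0.png");b=cv2.imread("pics/scene0.png")
cv2.imwrite("pics/t0.png",cv2.resize(a[100:350,130:450],None,fx=2.4,fy=2.4,interpolation=cv2.INTER_CUBIC))
cv2.imwrite("pics/s0.png",cv2.resize(b[60:360,130:530],None,fx=2,fy=2,interpolation=cv2.INTER_CUBIC))
E
```

```text
(no output)
```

View pics/t0.png

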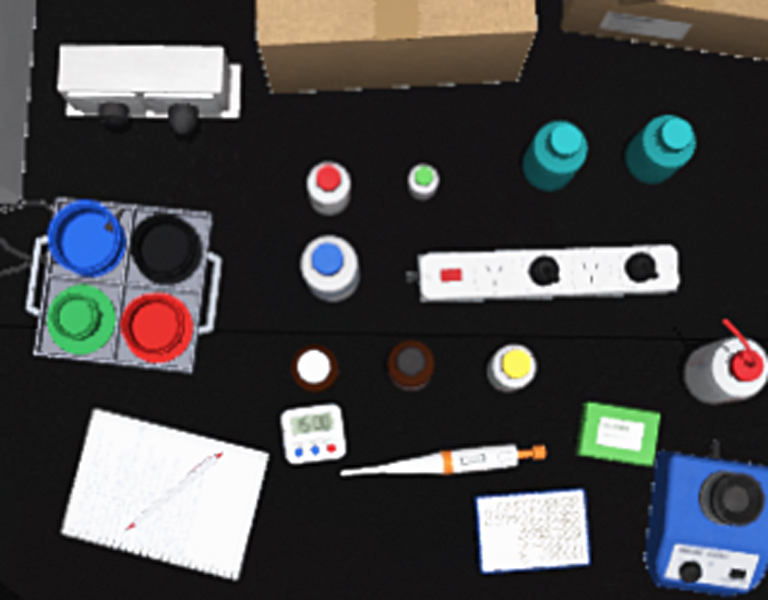

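View pics/s0.png

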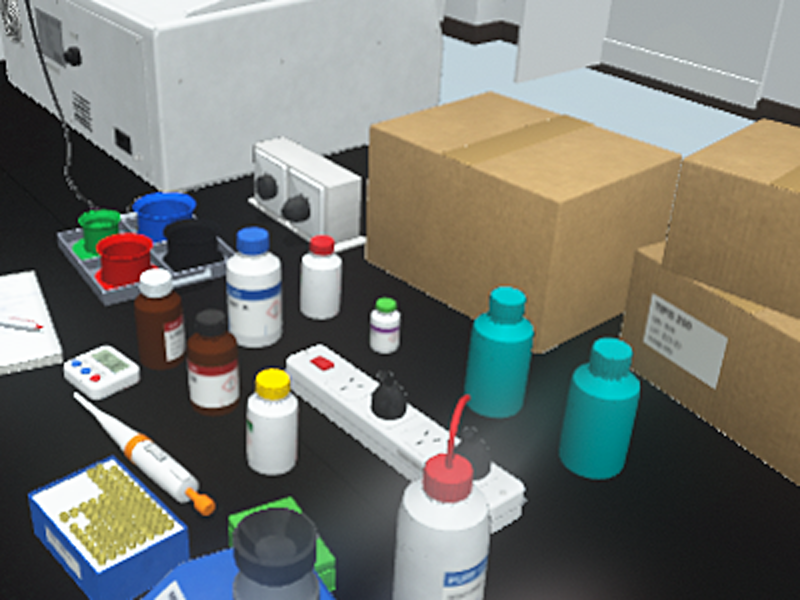

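The top view shows, in crop pixels, the tray at left with its cups: blue (87,238), black (167,248), green (81,318), red (157,327). The bottle caps are red (328,178), green (424,176), blue (328,258) and black (411,361). The white (314,366) and yellow (516,361) caps stay where they are. The scene view agrees. Next I measure the cap centres and the cups by colour in both cameras.

```bash
cat >> h.py <<'E'
def blob(im,hsvlo,hsvhi,roi):
    x0,x1,y0,y1=roi; h=cv2.cvtColor(im[y0:y1,x0:x1],cv2.COLOR_RGB2HSV)
    m=cv2.inRange(h,np.array(hsvlo),np.array(hsvhi))
    n,l,s,c=cv2.connectedComponentsWithStats(m); i=1+np.argmax(s[1:,4])
    pts=cv2.findContours((l==i).astype(np.uint8),cv2.RETR_EXTERNAL,cv2.CHAIN_APPROX_NONE)[0][0]
    e=cv2.minAreaRect(pts); ce=cv2.fitEllipse(cv2.convexHull(pts)) if len(cv2.convexHull(pts))>5 else e
    return c[i]+[x0,y0], np.array(ce[0])+[x0,y0], ce[1], s[i,4], (s[i,:4]+[x0,y0,0,0]).tolist()
E
python3 - <<'E'
from h import *
a=cv2.imread("pics/top0.png")[:,:,::-1].copy()
RED=([0,120,60],[10,255,255]);BLU=([100,110,60],[125,255,255]);GRN=([45,90,60],[80,255,255])
BLKc=([0,0,45],[180,90,110])
for n,c,r,z in [("blue",BLU,(250,285,195,220),.13),("red",RED,(250,285,163,185),.095),("green",GRN,(295,318,163,185),.058),("black",BLKc,(292,311,241,260),.105),
  ("Ablue",BLU,(145,190,175,222),.051),("Agreen",GRN,(140,185,215,255),.051),("Ared",RED,(178,215,215,258),.051),("Ablack",([0,0,0],[180,255,50]),(182,217,184,219),.051)]:
    b=blob(a,*c,r); print(n,b[0].round(1),b[1].round(1),np.round(b[2],1),b[3],b[4],"cent",onz("top",b[0],z)[:2].round(4),"ell",onz("top",b[1],z)[:2].round(4))
E
```

```text
blue [265.9 207.6] [265.9 207.5] [12.6 13. ] 136 [260, 201, 13, 14] cent [ 0.5315 -0.0758] ell [ 0.5316 -0.0756]Traceback (most recent call last):
  File "<stdin>", line 7, in <module>
  File "h.py", line 15, in blob
    n,l,s,c=cv2.connectedComponentsWithStats(m); i=1+np.argmax(s[1:,4])
                                                     ~~~~~~~~~^^^^^^^^^
    return _wrapfunc(a, 'argmax', axis=axis, out=out, **kwds)
    return bound(*args, **kwds)
ValueError: attempt to get argmax of an empty sequence
```

```bash
cat > m.py <<'E'
from h import *
a=cv2.imread("pics/top0.png")[:,:,::-1].copy()
RED=([165,110,60],[180,255,255]);BLU=([100,110,60],[125,255,255]);GRN=([45,90,60],[80,255,255])
BLKc=([0,0,45],[180,90,110])
for n,c,r,z in [("blue",BLU,(250,285,195,220),.13),("red",RED,(250,285,163,185),.095),("green",GRN,(295,318,163,185),.058),("black",BLKc,(292,311,241,260),.105),
  ("Ablue",BLU,(145,190,175,222),.051),("Agreen",GRN,(140,185,215,255),.051),("Ared",RED,(178,215,215,258),.051),("Ablack",([0,0,0],[180,255,50]),(182,217,184,219),.051)]:
  try:
    b=blob(a,*c,r); print(n,b[0].round(1),b[1].round(1),np.round(b[2],1),b[3],b[4],"cent",onz("top",b[0],z)[:2].round(4),"ell",onz("top",b[1],z)[:2].round(4))
  except Exception as e: print(n,e, cv2.cvtColor(a,cv2.COLOR_RGB2HSV)[174,266:270].tolist(),)
E
python3 m.py
```

```text
blue [265.9 207.6] [265.9 207.5] [12.6 13. ] 136 [260, 201, 13, 14] cent [ 0.5315 -0.0758] ell [ 0.5316 -0.0756]
red [266.5 173.8] [266.5 173.8] [ 9.8 10.2] 85 [262, 169, 10, 11] cent [ 0.6283 -0.0735] ell [ 0.6283 -0.0736]
green [306.1 173.1] [306.2 173.2] [6.7 7. ] 41 [303, 170, 7, 7] cent [ 0.6402 -0.1812] ell [ 0.6401 -0.1813]
black [300.7 250.1] [300.7 250.1] [11.4 11.6] 109 [295, 245, 12, 12] cent [ 0.4252 -0.1679] ell [ 0.4251 -0.168 ]
Ablue [165.5 198.9] [165.4 198.9] [31.2 33.9] 821 [149, 183, 34, 33] cent [0.5624 0.2064] ell [0.5624 0.2065]
Agreen [163.4 232.7] [163.3 232.6] [28.2 29.1] 653 [150, 218, 28, 30] cent [0.4685 0.2072] ell [0.4686 0.2074]
Ared [196.  222.1] [196.  222.1] [10.   0.9] 11 [191, 222, 11, 2] cent [0.4996 0.1181] ell [0.4997 0.1179]
Ablack [198.5 203.2] [198.5 203.1] [28.3 29.8] 660 [184, 189, 30, 29] cent [0.5521 0.1133] ell [0.5524 0.1135]
```

Request:
send_rows:
  increments: [0, 0, -30, 0, 0, -8.59, 0, 0, -40, 0, 0, -8.59, 0, 0, -40, 0, 0, -8.59, -25, -36, 0, 0, 0, 0, -25, -36, 0, 0, 0, 0, -25, -36, -5, 0, 0, 0, -25, -36, -5, 0, 0, 0, -25, -36, -5, 0, 0, 0, -25, -36, -5, 0, 0, 0, -25, -36, 0, 0, 0, 0, -25, -36, 0, 0, 0, 0]
  claw: 85

```text
clock: 2.2
tcp_pos: [0.4508, 0.2283, 0.3618]
ee_rot: [180.0, 0.1, 180.0]
contact_force: [0.3, 0.6, 0.1]
width: 0.0854
gripper_force: 0.0
```

Request:
send_rows:
  increments: [-25, -36, 0, 0, 0, 0, -25, -36, 0, 0, 0, 0, 0, 0, 0, 0, 0, 0, 0, 0, 0, 0, 0, 0]

```text
clock: 2.6
tcp_pos: [0.5002, 0.1571, 0.361]
ee_rot: [180.0, -0.0, 179.9]
contact_force: [-0.3, -0.2, -0.4]
width: 0.0848
gripper_force: 0.0
```

```bash
python3 - <<'E'
from h import *
snap("wrist","w1.png")
for n in ["adapter_blue","adapter_black","adapter_red","adapter_green"]:
    print(n,[(np.round(r["location"]).tolist(),round(r["conf"],2),np.round(onz("wrist",r["location"],.005)[:2],4).tolist()) for r in manip.pinpoint(n,"wrist")[:3]])
s=manip.state();print(s["clock"],s["tcp_pos"],s["ee_rot"],s["contact_force"])
c=manip.get_calibration("wrist");import json;json.dump({k:np.array(v).tolist() for k,v in c.items()},open("w1.json","w"));print(-np.array(c["R"]).T@np.array(c["t"]),c["R"])
E
```

```text
adapter_blue [([311.0, 199.0], 0.94, [0.5602, 0.2171])]
adapter_black [([255.0, 198.0], 0.91, [0.559, 0.127])]
adapter_red [([256.0, 137.0], 0.74, [0.4623, 0.1293])]
adapter_green [([316.0, 144.0], 0.93, [0.4733, 0.2208])]
2.85 [0.49938304 0.15901176 0.36148294] [ 1.79988233e+02  1.50711888e-02 -1.79885568e+02] [ 0.15750589 -0.00968431  0.23594079]
[0.41492541 0.15956681 0.50349289] [[-1.43715137e-03  9.99998663e-01  7.80762982e-04]
 [ 9.45129900e-01  1.10322648e-03  3.26692907e-01]
 [ 3.26691609e-01  1.20742960e-03 -9.45130221e-01]]
```

View pics/w1.png

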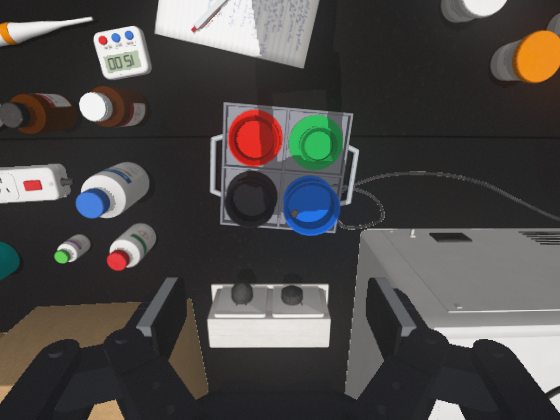

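The wrist picture shows the tray with its cups: red (255,138), green (316,142), black (251,197), blue (311,205). All are visible and empty.

```bash
python3 - <<'E'
from h import *
import json
from scipy.optimize import least_squares
a=cv2.imread("pics/w1.png")[:,:,::-1].copy(); c=json.load(open("w1.json"))
h=cv2.cvtColor(a,cv2.COLOR_RGB2HSV); print(h[138,255],h[143,292],h[205,311],h[197,235],h[197,278])
RED=([165,110,60],[180,255,255]);RED2=([0,110,60],[8,255,255]);BLU=([100,130,60],[125,255,255]);GRN=([45,90,60],[85,255,255])
P={}
for n,cc,r in [("blue",BLU,(275,345,165,240)),("green",GRN,(282,350,108,174)),("red",RED,(222,290,102,172)),("red2",RED2,(222,290,102,172)),("black",([0,0,0],[180,255,55]),(224,279,168,226))]:
  try:
    b=blob(a,*cc,r); P[n]=onz("wrist",b[1],.051,c)[:2]; print(n,b[0].round(1),b[1].round(1),np.round(b[2],1),b[3],b[4],P[n].round(4))
  except Exception as e: print(n,e)
# caps from wrist too
for n,cc,r,z in [("cblue",BLU,(70,112,185,222),.13),("cgreen",GRN,(50,76,245,268),.058),("cred",RED,(104,130,245,274),.095),("cred2",RED2,(104,130,245,274),.095)]:
  try:
    b=blob(a,*cc,r); print(n,b[1].round(1),np.round(b[2],1),onz("wrist",b[1],z,c)[:2].round(4))
  except Exception as e: print(n,e)
for p in [(226,103),(352,113),(338,233),(221,225)]: print(p,onz("wrist",p,.02,c)[:2].round(4))
E
```

```text
[  1 210 230] [ 70 185 187] [108 208 146] [156  27  48] [120  11  90]
blue [310.9 205.7] [310.4 205.9] [57.1 60.5] 2657 [283, 176, 58, 60] [0.5581 0.2113]
green [315.5 142.1] [315.4 142.1] [53.4 55.5] 2345 [289, 115, 54, 55] [0.4651 0.215 ]
red [228.  137.5] [228.  137.5] [7. 0.] 8 [228, 134, 1, 8] [0.459  0.0939]
red2 [254.8 137.6] [254.7 137.7] [54.2 56.6] 2412 [228, 110, 55, 57] [0.4593 0.1309]
black [250.8 198.6] [250.7 198.7] [51.3 56.7] 2273 [225, 171, 52, 55] [0.5471 0.1232]
cblue [ 92.  203.1] [28.8 33.8] [ 0.5297 -0.0665]
cgreen [ 61.4 256.3] [13.2 15.7] [ 0.639  -0.1759]
cred [117.5 260.1] [20.1 22.9] [ 0.6258 -0.0666]
cred2 [115.  257.6] [ 7.9 12.3] [ 0.6217 -0.0694]
(226, 103) [0.4136 0.0887]
(352, 113) [0.4269 0.2701]
(338, 233) [0.6141 0.2616]
(221, 225) [0.6004 0.0717]
```

```bash
python3 - <<'E'
from h import *
for cam in ("top","scene"):
    c=manip.get_calibration(cam);print(cam,(-np.array(c["R"]).T@np.array(c["t"])).round(3))
f=lambda p:(130+p[0]/2.4,100+p[1]/2.4)
C=[onz("top",f(p),.02)[:2] for p in [(57,197),(213,212),(193,373),(34,354)]];print(np.round(C,4).tolist(),np.mean(C,0).round(4))
b=cv2.imread("pics/scene0.png")[:,:,::-1].copy()
RED=([165,110,60],[180,255,255]);BLU=([100,130,60],[125,255,255]);GRN=([45,90,60],[85,255,255]);RED2=([0,110,60],[8,255,255])
g=lambda p:(130+p[0]/2,60+p[1]/2)
# cap-top centres & lip-top centres read off the 2x picture
for n,p,z in [("blue",(252,233),.13),("red",(322,241),.095),("green",(387,303),.058),("black",(210,317),.105),("Ablue",(165,203),.051),("Agreen",(100,217),.051),("Ared",(125,244),.051)]:
    print(n,onz("scene",g(p),z)[:2].round(4))
w=cv2.imread("pics/w1.png");cv2.imwrite("pics/w1c.png",cv2.resize(w[90:250,200:370],None,fx=3.5,fy=3.5,interpolation=cv2.INTER_CUBIC))
E
```

```text
top [ 0.322 -0.129  1.511]
scene [ 0.011 -0.945  0.621]
[[0.6154, 0.2503], [0.6005, 0.063], [0.4113, 0.0792], [0.4286, 0.2672]] [0.514  0.1649]
blue [ 0.5351 -0.0751]
red [ 0.6292 -0.0774]
green [ 0.6428 -0.1853]
black [ 0.4254 -0.1714]
Ablue [0.5701 0.2119]
Agreen [0.4773 0.2197]
Ared [0.4698 0.1275]
```

View pics/w1c.png

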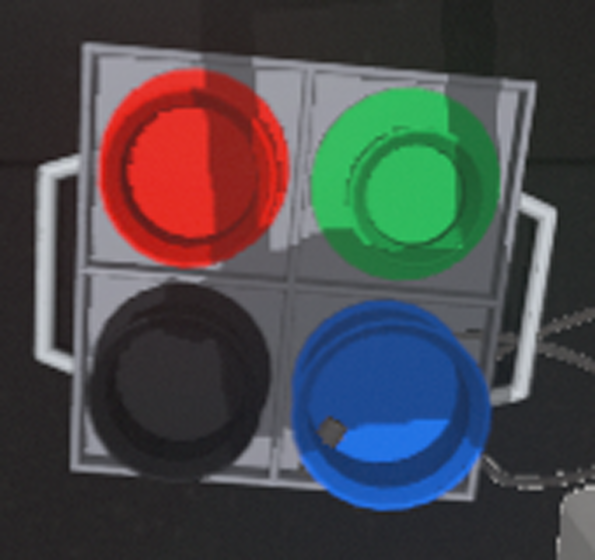

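There is a small dark-grey object in the blue cup, at crop (331,432), about image (295,213). I'll look closer.

Request:
send_rows:
  increments: [-20, 20, 40, 0, 0, 0, -20, 20, 40, 0, 0, 0, -15, 10, 40, 0, 0, 0, -10, 0, 40, 0, 0, 0, 0, 0, 0, 0, 0, 0, 0, 0, 0, 0, 0, 0]

```text
clock: 3.45
tcp_pos: [0.5642, 0.2085, 0.2014]
ee_rot: [-180.0, -0.1, -179.9]
contact_force: [0.3, 0.6, 0.1]
width: 0.0851
gripper_force: 0.0
```

```bash
python3 - <<'E'
from h import *
import json
s=manip.state();c=manip.get_calibration("wrist");snap("wrist","w2.png")
json.dump({k:np.array(v).tolist() for k,v in c.items()},open("w2.json","w"));print(s["tcp_pos"],s["clock"])
E
```

```text
[0.56424923 0.20851077 0.20137305] 3.45
```

View pics/w2.png

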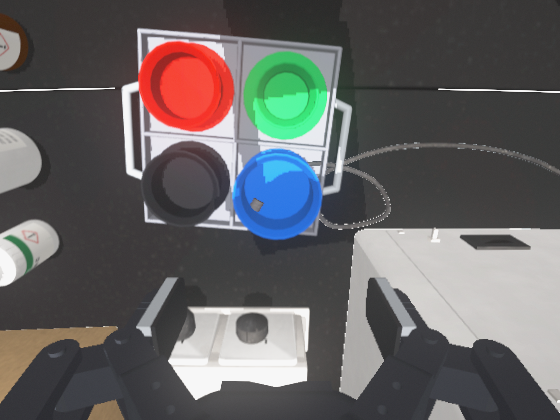

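The blue cup is at (278,195), and the grey lump lies at (256,205), seemingly on its floor. I'll triangulate it.

```bash
python3 - <<'E'
from h import *
import json
w1=json.load(open("w1.json"));w2=json.load(open("w2.json"))
def tri(rs):
    A=np.zeros((3,3));b=np.zeros(3)
    for o,d in rs:
        d=d/np.linalg.norm(d);M=np.eye(3)-np.outer(d,d);A+=M;b+=M@o
    return np.linalg.solve(A,b).round(4)
print("lump",tri([ray("wrist",(294.6,213.4),w1),ray("wrist",(256,205),w2)]), tri([ray("wrist",(256,205),w2),ray("top",(175.8,195))]))
for z in(.011,.02): print(z,onz("wrist",(256,205),z,w2)[:2],onz("wrist",(294.6,213.4),z,w1)[:2],onz("top",(175.8,195),z)[:2])
C=[onz("wrist",p,.02,w2)[:2] for p in [(139,30),(341,46),(320,236),(146,220)]];print(np.round(C,4).tolist(),np.mean(C,0))
a=cv2.imread("pics/w2.png")[:,:,::-1].copy()
for n,cc,r in [("blue",([100,130,60],[125,255,255]),(230,325,145,243)),("red",([0,110,60],[8,255,255]),(135,240,35,135)),("green",([45,90,60],[85,255,255]),(240,330,48,142))]:
    b=blob(a,*cc,r);print(n,b[1],b[2],onz("wrist",b[1],.051,w2)[:2])
cv2.imwrite("pics/w2c.png",cv2.resize(a[140:250,220:340,::-1],None,fx=5,fy=5,interpolation=cv2.INTER_CUBIC))
E
```

```text
lump [0.5767 0.1893 0.0319] [0.5823 0.1872 0.0105]
0.011 [0.58354001 0.18787279] [0.58350848 0.19068299] [0.58079117 0.18635444]
0.02 [0.58073906 0.18844999] [0.58042773 0.19011436] [0.57924101 0.18445965]
[[0.4147, 0.0854], [0.4286, 0.2688], [0.6162, 0.2577], [0.5977, 0.0692]] [0.51429527 0.17027628]
blue [276.7437973  194.65615845] (88.85417938232422, 90.97174835205078) [0.56085454 0.21022924]
red [185.66501999  85.51218033] (87.36610412597656, 99.42752838134766) [0.46420344 0.13229205]
green [284.91723251  94.93331909] (83.07689666748047, 87.87455749511719) [0.47206289 0.21711636]
```

View pics/w2c.png

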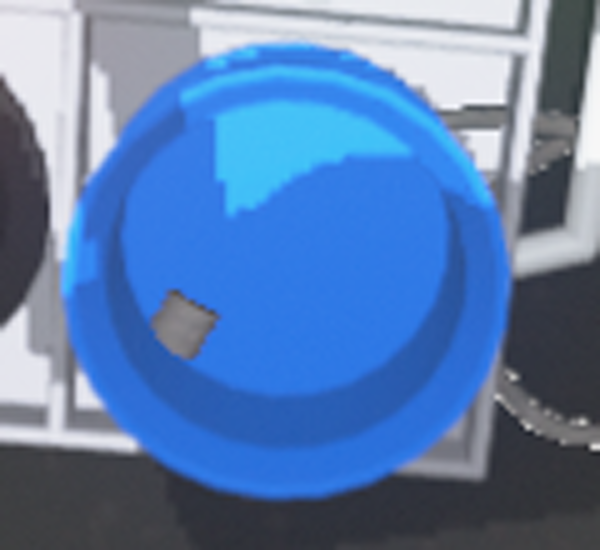

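```bash
python3 - <<'E'
from h import *
import json
w=json.load(open("w2.json"))
g=lambda p:(220+p[0]/5,140+p[1]/5)
for n,p,z in [("floorL",(122,230),.011),("floorR",(448,230),.011),("floorBot",(290,396),.011)]+[("blk",q,.021) for q in [(175,290),(218,320),(190,360),(152,330)]]+[("lipL",(62,275),.051),("lipR",(512,275),.051),("lipB",(285,498),.051)]:
    print(n,onz("wrist",g(p),z,w)[:2].round(4))
E
```

```text
floorL [0.5624 0.1759]
floorR [0.5623 0.2453]
floorBot [0.5999 0.2118]
blk [0.5728 0.1876]
blk [0.5793 0.1965]
blk [0.5882 0.1905]
blk [0.5815 0.1826]
lipL [0.5612 0.1683]
lipR [0.5612 0.2534]
lipB [0.607  0.2106]
```

Request:
send_rows:
  increments: [0, 0, 0, 0, 0, 8.59, 0, 0, 0, 0, 0, 8.59, 0, 0, 0, 0, 0, 8.59, 0, 0, 0, 0, 0, 8.59, 0, 0, 0, 0, 0, 8.59, 0, 0, 0, 0, 0, 8.59, -16.2, 0.9, 0, 0, 0, 0, 0, 0, 0, 0, -8, 0, 4, 0, 28.3, 0, 0, 0, 4, 0, 28.3, 0, 0, 0, 4, 0, 28.3, 0, 0, 0, 4, 0, 28.3, 0, 0, 0]
  claw: 18

```text
clock: 4.7
tcp_pos: [0.5779, 0.1953, 0.0886]
ee_rot: [179.8, 8.1, 128.7]
contact_force: [1.7, -0.6, 0.3]
width: 0.0179
gripper_force: 0.0
```

```bash
python3 - <<'E'
from h import *
import json
s=manip.state();c=manip.get_calibration("wrist");a=snap("wrist","w3.png")
json.dump({k:np.array(v).tolist() for k,v in c.items()},open("w3.json","w"));print(s["tcp_pos"],s["ee_rot"],s["width"])
K=np.array(c["mtx"]);R=np.array(c["R"]);t=np.array(c["t"]).ravel()
for P in [(.564,.2106,.051),(.5805,.1893,.021),s["tcp_pos"]]:
    p=cv2.projectPoints(np.array([P],float),cv2.Rodrigues(R)[0],t,K,np.array([c["k1"],0,0,0],float))[0].ravel();print(p.round(1))
cv2.imwrite("pics/w3c.png",cv2.resize(a[:,:,::-1],(800,600)))
E
```

```text
[0.57788489 0.19530792 0.08861676] [179.82005247   8.13613691 128.70383541] 0.017947798607079683
[272.8 211.9]
[272.6 226.9]
[275.2 281.7]
```

View pics/w3c.png

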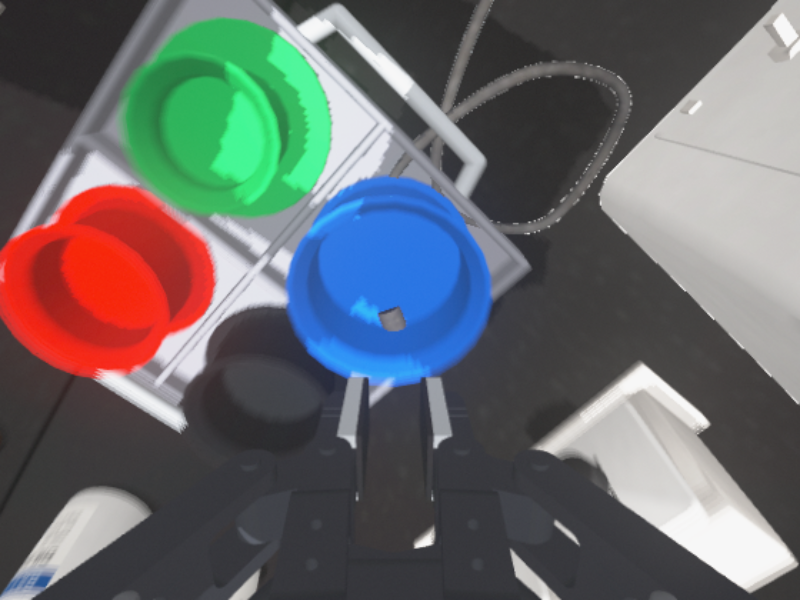

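The fingers stand over the cup's rim, and the block is at (392,319) in this view, about 2 mm inward of my estimate. Letting the arm settle before correcting.

Request:
send_rows:
  increments: [0, 0, 0, 0, 0, 0, 0, 0, 0, 0, 0, 0]

```text
clock: 4.95
tcp_pos: [0.5777, 0.1956, 0.0895]
ee_rot: [179.8, 8.1, 128.5]
contact_force: [0.0, -0.1, 0.3]
width: 0.0179
gripper_force: 0.0
```

```bash
python3 - <<'E'
from h import *
import json
w=json.load(open("w3.json")); f=lambda p:(p[0]*.7,p[1]*.7)
print("blk",onz("wrist",f((392,319)),.0205,w), "floorL/R",onz("wrist",f((318,262)),.011,w),onz("wrist",f((461,262)),.011,w),"floor top/bot?",onz("wrist",f((389,205)),.011,w))
print("lip bottom",onz("wrist",f((389,385)),.051,w),"L",onz("wrist",f((288,285)),.051,w),"R",onz("wrist",f((491,285)),.051,w))
s=manip.state();print(s["tcp_pos"],s["ee_rot"])
from scipy.spatial.transform import Rotation as Ro
print(Ro.from_euler("xyz",s["ee_rot"],degrees=True).as_matrix().round(3))
E
```

```text
blk [0.57985932 0.19214882 0.0205    ] floorL/R [0.53565214 0.19030544 0.011     ] [0.5895809  0.23338054 0.011     ] floor top/bot? [0.5451441  0.23346336 0.011     ]
lip bottom [0.5894044  0.17805395 0.051     ] L [0.52737171 0.19144906 0.051     ] R [0.59068558 0.24200359 0.051     ]
[0.57766546 0.1955969  0.0895417 ] [179.83844906   8.10725035 128.52442673]
[[-0.617  0.782  0.09 ]
 [ 0.775  0.623 -0.109]
 [-0.141  0.003 -0.99 ]]
```

Request:
send_rows:
  increments: [3.8, -0.6, -0.5, 0, 0, 0, 2, 0, 14, 0, 0, 0, 2, 0, 14, 0, 0, 0, 2, 0, 14, 0, 0, 0, 2, 0, 14, 0, 0, 0, 0, 0, 0, 0, 0, 0, 0, 0, 0, 0, 0, 0]

```text
clock: 5.65
tcp_pos: [0.5723, 0.1983, 0.0294]
ee_rot: [-179.9, 8.0, 128.5]
contact_force: [0.3, 0.6, -0.6]
width: 0.0179
gripper_force: 0.0
```

Request:
send_rows:
  increments: [0.7, 0, 5, 0, 0, 0, 0.7, 0, 5, 0, 0, 0, 0.8, 0, 6, 0, 0, 0, 0, 0, 0, 0, 0, 0, 0, 0, 0, 0, 0, 0]

```text
clock: 6.15
tcp_pos: [0.5726, 0.1984, 0.014]
ee_rot: [-180.0, 8.0, 128.5]
contact_force: [-0.6, -0.9, -0.2]
width: 0.0183
gripper_force: 0.0
```

Request:
send_rows:
  increments: [0, 0, 0, 0, 0, 0, 0, 0, 0, 0, 0, 0, 0, 0, 0, 0, 0, 0, 0, 0, 0, 0, 0, 0]
  claw: 0

```text
clock: 6.55
tcp_pos: [0.5729, 0.1985, 0.0144]
ee_rot: [180.0, 8.0, 128.5]
contact_force: [0.0, -0.2, -1.1]
width: -0.0005
gripper_force: 0.0
```

Request:
send_rows:
  increments: [-2.8, 0, -19.8, 0, 0, 0, -2.8, 0, -19.8, 0, 0, 0, -4, 0, -28, 0, 0, 0, 0, 0, 0, 0, 0, 0, 0, 0, 0, 0, 0, 0]
  claw: 18

```text
clock: 7.05
tcp_pos: [0.5734, 0.1985, 0.0832]
ee_rot: [179.9, 8.0, 128.4]
contact_force: [0.3, -0.4, 0.6]
width: 0.0182
gripper_force: 0.0
```

```bash
python3 - <<'E'
from h import *
import json
s=manip.state();c=manip.get_calibration("wrist");a=snap("wrist","w4.png")
json.dump({k:np.array(v).tolist() for k,v in c.items()},open("w4.json","w"));print(s["tcp_pos"],s["ee_rot"],s["width"])
cv2.imwrite("pics/w4c.png",cv2.resize(a[110:310,160:400,::-1],None,fx=3.2,fy=3))
E
```

```text
[0.57338641 0.19850783 0.08319291] [179.91024635   8.04408686 128.44598364] 0.018188545332973507
```

View pics/w4c.png

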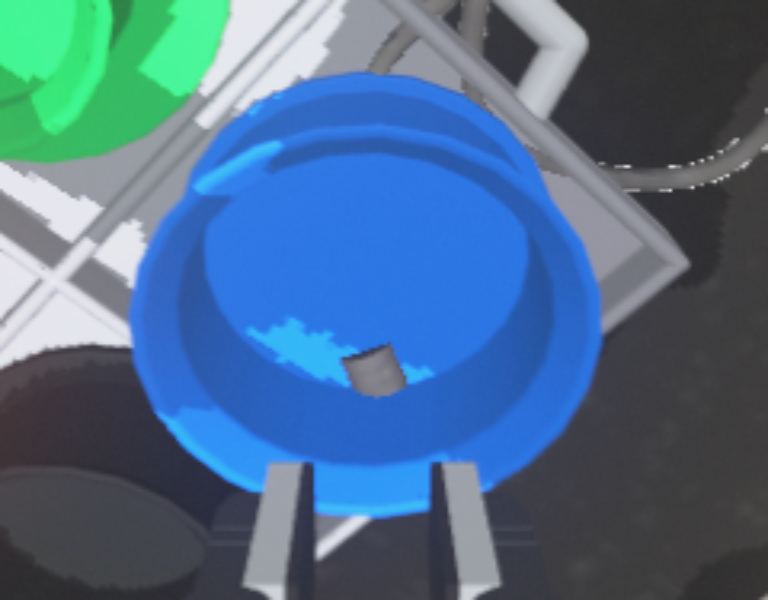

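```bash
python3 - <<'E'
from h import *
import json
w2,w3,w4=[json.load(open(f"w{i}.json")) for i in (2,3,4)]
g=lambda p:(160+p[0]/3.2,110+p[1]/3)
f=lambda p:(p[0]*.7,p[1]*.7)
def tri(rs):
    A=np.zeros((3,3));b=np.zeros(3)
    for o,d in rs:
        d=d/np.linalg.norm(d);M=np.eye(3)-np.outer(d,d);A+=M;b+=M@o
    return np.linalg.solve(A,b).round(4)
p2,p3,p4=(256.8,204.8),f((392,319)),g((375,371))
r=[ray("wrist",p2,w2),ray("wrist",p3,w3),ray("wrist",p4,w4)]
print(tri(r),tri(r[:2]),tri([r[0],r[2]]),tri(r[1:]))
for z in (.011,.0135,.016,.021): print(z,[onz("wrist",p,z,w)[:2].round(4).tolist() for p,w in((p2,w2),(p3,w3),(p4,w4))])
for n,p in [("topL",(342,360)),("topR",(390,344)),("botR",(406,382)),("botL",(360,395))]: print(n,onz("wrist",g(p),.013,w4)[:2].round(4))
for n,p,z in [("floorL",(204,240),.011),("floorR",(530,240),.011),("lipB",(370,517),.051),("lipL",(131,310),.051),("lipR",(602,310),.051)]: print(n,onz("wrist",g(p),z,w4)[:2].round(4))
E
```

```text
[0.5827 0.1889 0.0127] [0.5826 0.1889 0.0128] [0.5828 0.1888 0.0126] [0.5811 0.1908 0.0171]
0.011 [[0.5833, 0.1887], [0.5831, 0.1881], [0.5835, 0.1881]]
0.0135 [[0.5825, 0.1889], [0.5823, 0.1891], [0.5825, 0.1892]]
0.016 [[0.5818, 0.1891], [0.5814, 0.1902], [0.5816, 0.1904]]
0.021 [[0.5802, 0.1894], [0.5797, 0.1924], [0.5798, 0.1927]]
topL [0.5751 0.1868]
topR [0.5807 0.1969]
botR [0.5901 0.191 ]
botL [0.5843 0.1816]
floorL [0.5337 0.1924]
floorR [0.5879 0.2353]
lipB [0.5901 0.1778]
lipL [0.5266 0.1901]
lipR [0.5917 0.2416]
```

The grey piece is thin: it lies at (0.5826, 0.189) with its middle at z≈0.013, so my tips closed above it. I'll press on it lightly with shut fingertips and drag it to the middle of the cup, where the fingers can get round it.

Request:
send_rows:
  increments: [0, 0, 0, 0, 8, 0, -2.8, 0.8, 0, 0, 0, 0, 0, 0, 20, 0, 0, 0, 0, 0, 20, 0, 0, 0, 0, 0, 15, 0, 0, 0, 0, 0, 0, 0, 0, 0, 0, 0, 0, 0, 0, 0]
  claw: 0

```text
clock: 7.8
tcp_pos: [0.5748, 0.1967, 0.027]
ee_rot: [-179.9, 0.0, 128.5]
contact_force: [-0.1, -0.4, 0.6]
width: -0.0
gripper_force: 0.0
```

Request:
send_rows:
  increments: [-1, 0, 5, 0, 0, 0, 0, 0, 5, 0, 0, 0, 0, 0, 2, 0, 0, 0, 0, 0, 0, 0, 0, 0, 0, 0, 0, 0, 0, 0]

```text
clock: 8.3
tcp_pos: [0.576, 0.1959, 0.0156]
ee_rot: [180.0, 0.0, 128.5]
contact_force: [0.5, 0.0, 0.3]
width: 0.0003
gripper_force: 0.0
```

Request:
send_rows:
  increments: [0, 0, 1, 0, 0, 0, 0, 0, 0, 0, 0, 0]

```text
clock: 8.5
tcp_pos: [0.5759, 0.1959, 0.0146]
ee_rot: [180.0, 0.0, 128.5]
contact_force: [-0.3, -0.2, 0.9]
width: 0.0002
gripper_force: 0.0
```

Request:
send_rows:
  increments: [0, 0, 1, 0, 0, 0, 0, 0, 0, 0, 0, 0]

```text
clock: 8.7
tcp_pos: [0.5758, 0.1959, 0.0134]
ee_rot: [-180.0, -0.0, 128.5]
contact_force: [-0.9, 0.6, 0.7]
width: 0.0001
gripper_force: 0.0
```

Request:
send_rows:
  increments: [0, 0, 1, 0, 0, 0, 0, 0, 0, 0, 0, 0]

```text
clock: 8.9
tcp_pos: [0.5757, 0.1959, 0.0123]
ee_rot: [-180.0, -0.0, 128.5]
contact_force: [0.2, -0.4, -0.2]
width: -0.0001
gripper_force: 0.0
```

Request:
send_rows:
  increments: [0, 0, 1, 0, 0, 0, 0, 0, 0, 0, 0, 0]

```text
clock: 9.1
tcp_pos: [0.5758, 0.1959, 0.0113]
ee_rot: [-180.0, -0.0, 128.5]
contact_force: [-0.4, -1.7, -0.5]
width: 0.0001
gripper_force: 0.0
```

Request:
send_rows:
  increments: [0, 0, 1, 0, 0, 0, 0, 0, 0, 0, 0, 0]

```text
clock: 9.3
tcp_pos: [0.5759, 0.1959, 0.0111]
ee_rot: [-180.0, 0.0, 128.5]
contact_force: [-2.3, -1.0, 4.3]
width: 0.0003
gripper_force: 2.5
```

Request:
send_rows:
  increments: [3, 0, 0, 0, 0, 0, 4, 0, 0, 0, 0, 0, 4, 0, 0, 0, 0, 0, 0, 0, -20, 0, 0, 0, 0, 0, -30, 0, 0, 0, 0, 0, -30, 0, 0, 0, 0, 0, 0, 0, 0, 0, 0, 0, 0, 0, 0, 0]

```text
clock: 10.1
tcp_pos: [0.5688, 0.205, 0.0907]
ee_rot: [180.0, -0.0, 128.5]
contact_force: [0.1, -0.5, -0.4]
width: 0.0001
gripper_force: 0.0
```

```bash
python3 - <<'E'
from h import *
import json
s=manip.state();c=manip.get_calibration("wrist");a=snap("wrist","w5.png")
json.dump({k:np.array(v).tolist() for k,v in c.items()},open("w5.json","w"));print(s["tcp_pos"],s["ee_rot"],s["width"])
cv2.imwrite("pics/w5c.png",cv2.resize(a[110:310,160:400,::-1],None,fx=3,fy=3))
E
```

```text
[0.56880363 0.20499475 0.09070418] [ 1.79963355e+02 -2.69611861e-03  1.28475537e+02] 0.00012624159761306014
```

View pics/w5c.png

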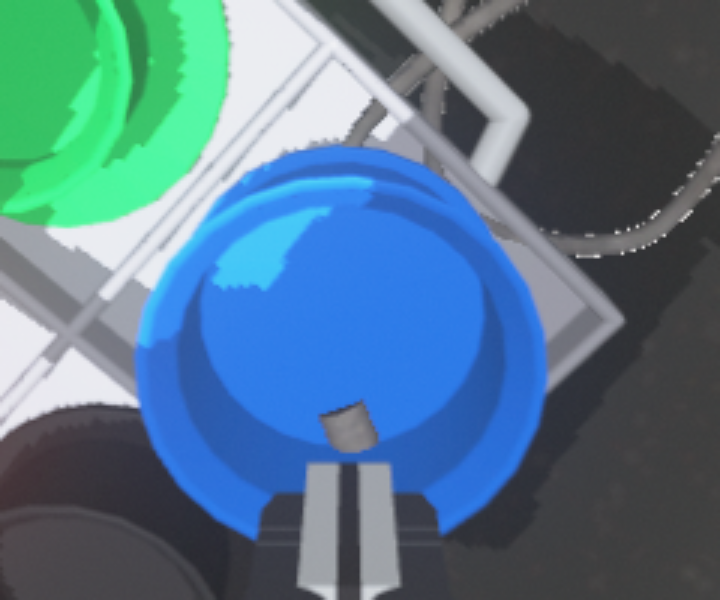

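The grey patch did not move, and the fingertips touched the bare floor at z=0.011 there. It has the same colour and look as the cable beside the tray, showing flush through the cup floor, so it doesn't stick up and does no harm. The descent also confirmed the blue cup's axis at (0.563, 0.2115). On to the blue bottle.

Request:
send_rows:
  increments: [0, 0, -32, 0, 0, -8.59, 0, 0, -32, 0, 0, -8.59, 0, 0, -32, 0, 0, -8.59, 0, 0, -32, 0, 0, -8.59, 0, 0, -32, 0, 0, -8.59, 0, 0, -32, 0, 0, -8.59, 6, -46, 0, 0, 0, 0, 6, -46, 0, 0, 0, 0, 6, -46, 0, 0, 0, 0, 6, -46, 0, 0, 0, 0, 6, -46, 0, 0, 0, 0, 6, -46, 0, 0, 0, 0]
  claw: 85

```text
clock: 11.35
tcp_pos: [0.5317, -0.0727, 0.2804]
ee_rot: [179.9, -0.2, -180.0]
contact_force: [0.6, -0.6, 0.2]
width: 0.0848
gripper_force: 0.0
```

Request:
send_rows:
  increments: [0, 0, 0, 0, 0, 0, 0, 0, 0, 0, 0, 0]

```text
clock: 11.55
tcp_pos: [0.5322, -0.072, 0.2807]
ee_rot: [179.9, -0.2, 179.8]
contact_force: [-0.8, 0.3, -0.2]
width: 0.0849
gripper_force: 0.0
```

```bash
cat > caps.py <<'E'
from h import *
import json,sys
s=manip.state();c=manip.get_calibration("wrist");a=snap("wrist",sys.argv[1]+".png")
c={k:np.array(v).tolist() for k,v in c.items()};json.dump(c,open(sys.argv[1]+".json","w"))
print(s["clock"],s["tcp_pos"],s["ee_rot"])
K=np.array(c["mtx"]);R=np.array(c["R"]);t=np.array(c["t"])
h=cv2.cvtColor(a,cv2.COLOR_RGB2HSV)
for n,lo,hi,g in [("blue",(100,130,50),(125,255,255),(.5315,-.073,.13)),("red",(165,120,60),(188,255,255),(.6283,-.072,.095)),("green",(45,90,60),(85,255,255),(.640,-.180,.058)),("black",(0,0,30),(180,90,110),(.4255,-.166,.105))]:
    g=np.array(g);p=cv2.projectPoints(g[None],cv2.Rodrigues(R)[0],t,K,np.array([c["k1"],0,0,0]))[0].ravel()
    if not(20<p[0]<540 and 20<p[1]<400): continue
    hh=h.copy()
    if n=="red": hh[...,0]=np.where(hh[...,0]<9,hh[...,0]+180,hh[...,0])
    m=cv2.inRange(hh,np.array(lo),np.array(hi)); q=26 if n!="black" else 30
    x0,y0=max(int(p[0])-q,0),max(int(p[1])-q,0); mm=m[y0:y0+2*q,x0:x0+2*q]
    k,l,st,ce=cv2.connectedComponentsWithStats(mm)
    if k<2: print(n,"none",p);continue
    i=1+np.argmax(st[1:,4]);pt=ce[i]+[x0,y0]
    print(n,"pred",p.round(1),"cent",pt.round(1),st[i].tolist(),"xy",onz("wrist",pt,g[2],c)[:2].round(4),"xy-10mm",onz("wrist",pt,g[2]-.01,c)[:2].round(4))
E
python3 caps.py w6
```

```text
11.55 [ 0.53220085 -0.07204815  0.28067062] [ 1.79902044e+02 -1.70869625e-01  1.79838263e+02]
blue pred [273.6 197.5] cent [273.4 195.6] [9, 6, 36, 38, 1057] xy [ 0.5296 -0.0731] xy-10mm [ 0.5324 -0.0732]
red pred [275.1 270.2] cent [275.  267.7] [14, 11, 25, 26, 525] xy [ 0.6251 -0.0721] xy-10mm [ 0.6304 -0.0721]
green pred [190.3 264.4] cent [190.3 263.1] [17, 17, 19, 17, 240] xy [ 0.6382 -0.1799] xy-10mm [ 0.6434 -0.1828]
black pred [172.5  80.2] cent [164.9  78.3] [0, 0, 60, 60, 2428] xy [ 0.4238 -0.1729] xy-10mm [ 0.423 -0.176]
```

View pics/w6.png

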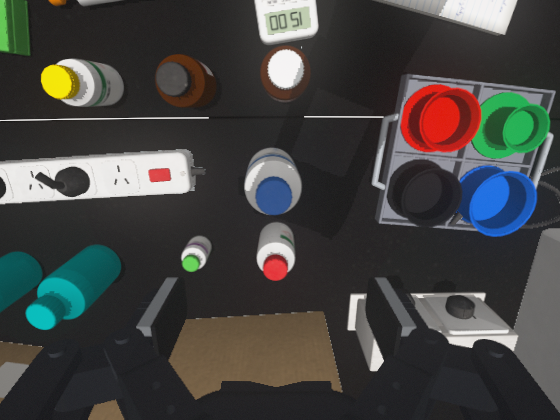

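The blue cap is at (274,196), agreeing with the top camera to 2 mm. The bottle is at (0.5315, −0.073), so I go straight down for a body grasp.

Request:
send_rows:
  increments: [0.7, -1, 30, 0, 0, 0, 0, 0, 40, 0, 0, 0, 0, 0, 40, 0, 0, 0, 0, 0, 40, 0, 0, 0, 0, 0, 30, 0, 0, 0, 0, 0, 20, 0, 0, 0, 0, 0, 16, 0, 0, 0, 0, 0, 0, 0, 0, 0]

```text
clock: 12.4
tcp_pos: [0.5301, -0.0697, 0.0634]
ee_rot: [179.9, -0.3, -179.9]
contact_force: [-1.7, -0.1, 0.2]
width: 0.0852
gripper_force: 0.0
```

Request:
send_rows:
  increments: [0, 0, 0, 0, 0, 0, 0, 0, 0, 0, 0, 0, 0, 0, 0, 0, 0, 0, 0, 0, 0, 0, 0, 0, 0, 0, 0, 0, 0, 0]
  claw: 0

```text
clock: 12.9
tcp_pos: [0.5335, -0.0725, 0.0682]
ee_rot: [-180.0, 0.2, 180.0]
contact_force: [-0.9, 0.8, 6.8]
width: 0.059
gripper_force: 64.5
```

Request:
send_rows:
  increments: [0, 0, 0, 0, 0, 0, 0, 0, 0, 0, 0, 0, 0, 0, 0, 0, 0, 0]
  claw: 85

```text
clock: 13.2
tcp_pos: [0.5322, -0.0725, 0.0665]
ee_rot: [-180.0, -0.0, 180.0]
contact_force: [0.2, -0.1, -0.1]
width: 0.0853
gripper_force: 0.0
```

```bash
python3 - <<'E'
from h import *
snap("scene","s2.png");b=cv2.imread("pics/s2.png");cv2.imwrite("pics/s2c.png",cv2.resize(b[60:300,130:430],None,fx=2.5,fy=2.5))
s=manip.state();print(s["tcp_pos"],s["contact_force"],s["width"])
E
```

```text
[ 0.53219378 -0.07244072  0.06643844] [ 0.05938964 -0.29459858  0.45529823] 0.08464326721652109
```

View pics/s2c.png

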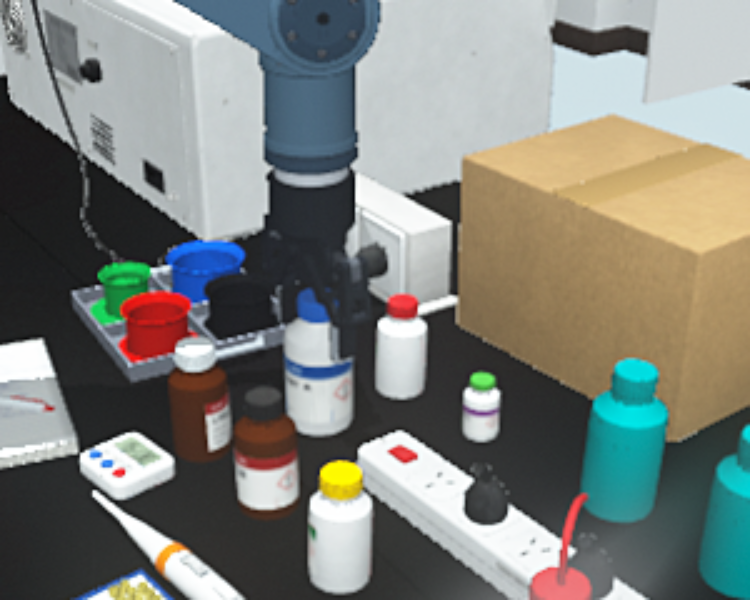

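The bottle stands upright between the open fingers, but the grasp was too near the shoulder. I'll lower 7.5 mm and grip again.

Request:
send_rows:
  increments: [0.5, 0, 4, 0, 0, 0, 0, 0, 3.5, 0, 0, 0, 0, 0, 0, 0, 0, 0]

```text
clock: 13.55
tcp_pos: [0.5311, -0.0723, 0.0581]
ee_rot: [180.0, -0.1, 180.0]
contact_force: [-0.8, 0.1, -0.5]
width: 0.0849
gripper_force: 0.0
```

Request:
send_rows:
  increments: [0, 0, 0, 0, 0, 0, 0, 0, 0, 0, 0, 0, 0, 0, 0, 0, 0, 0, 0, 0, 0, 0, 0, 0]
  claw: 0

```text
clock: 13.95
tcp_pos: [0.5326, -0.0731, 0.0597]
ee_rot: [-179.9, 0.1, 180.0]
contact_force: [0.4, -1.8, 4.2]
width: 0.0594
gripper_force: 65.4
```

Request:
send_rows:
  increments: [0, 0, -6, 0, 0, 0, 0, 0, -15, 0, 0, 0, 0, 0, -25, 0, 0, 0, 0, 0, -25, 0, 0, 0, 0, 0, -20, 0, 0, 0, 0, 0, -14, 0, 0, 0, 0, 0, 0, 0, 0, 0]

```text
clock: 14.65
tcp_pos: [0.5326, -0.0726, 0.1657]
ee_rot: [-180.0, 0.2, -180.0]
contact_force: [0.1, -0.4, -2.4]
width: 0.0593
gripper_force: 65.5
```

Request:
send_rows:
  increments: [-1, 9, 0, 0, 0, 0, -2, 18, 0, 0, 0, 0, -3, 27, 0, 0, 0, 0, -3, 30, 0, 0, 0, 0, -4, 30, 0, 0, 0, 0, -4, 30, 0, 0, 0, 0, -4, 30, 0, 0, 0, 0, -3, 30, 0, 0, 0, 0, -3, 30, 0, 0, 0, 0, -3, 26, 0, 0, 0, 0, -1, 16, 0, 0, 0, 0, -1, 8, 0, 0, 0, 0]

```text
clock: 15.85
tcp_pos: [0.5626, 0.213, 0.1624]
ee_rot: [-180.0, -0.2, -179.9]
contact_force: [0.1, 0.9, -4.2]
width: 0.0595
gripper_force: 65.5
```

Request:
send_rows:
  increments: [0, 0, 0, 0, 0, 0, 0, 0, 0, 0, 0, 0, 0, 0, 0, 0, 0, 0]

```text
clock: 16.15
tcp_pos: [0.5638, 0.2104, 0.1638]
ee_rot: [-180.0, -0.0, 179.9]
contact_force: [0.6, -0.5, -4.2]
width: 0.059
gripper_force: 65.5
```

```bash
python3 - <<'E'
from h import *
import json
s=manip.state();c=manip.get_calibration("wrist");a=snap("wrist","w7.png")
json.dump({k:np.array(v).tolist() for k,v in c.items()},open("w7.json","w"));print(s["tcp_pos"],s["ee_rot"],s["width"],s["contact_force"])
b=snap("scene","s3.png")
o=np.hstack([cv2.resize(a,(440,330)),cv2.resize(b[80:260,130:330],(366,330))])[:,:800]
cv2.imwrite("pics/w7c.png",o[:,:,::-1])
E
```

```text
[0.56382971 0.2104152  0.16384655] [-1.79978149e+02 -1.90686506e-02  1.79927906e+02] 0.05902985620043134 [ 0.62019805 -0.49959764 -4.21307375]
```

View pics/w7c.png

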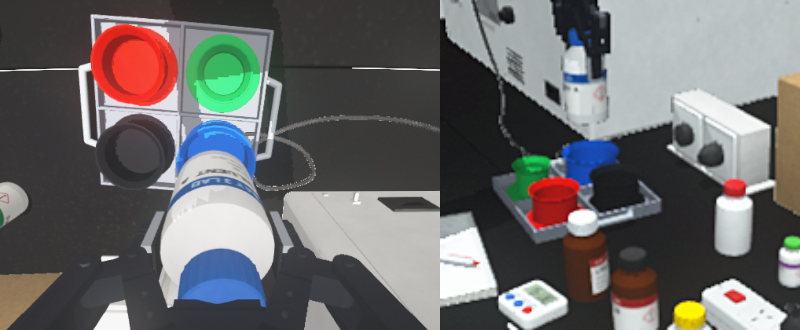

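The bottle hangs upright over the blue cup.

Request:
send_rows:
  increments: [0, 1, 10, 0, 0, 0, 0, 0, 20, 0, 0, 0, 0, 0, 15, 0, 0, 0, 0, 0, 10, 0, 0, 0, 0, 0, 8, 0, 0, 0, 0, 0, 8, 0, 0, 0, 0, 0, 0, 0, 0, 0]

```text
clock: 16.95
tcp_pos: [0.5632, 0.2124, 0.0918]
ee_rot: [-180.0, -0.1, 180.0]
contact_force: [-0.4, -0.2, -3.1]
width: 0.0593
gripper_force: 65.5
```

Request:
send_rows:
  increments: [0, 0, 6, 0, 0, 0, 0, 0, 6, 0, 0, 0, 0, 0, 5, 0, 0, 0, 0, 0, 3, 0, 0, 0, 0, 0, 0, 0, 0, 0]

```text
clock: 17.45
tcp_pos: [0.5634, 0.2124, 0.0724]
ee_rot: [-180.0, -0.1, 180.0]
contact_force: [0.3, -0.0, -3.4]
width: 0.0593
gripper_force: 65.5
```

Request:
send_rows:
  increments: [0, 0, 1, 0, 0, 0, 0, 0, 0.5, 0, 0, 0, 0, 0, 0, 0, 0, 0]

```text
clock: 17.75
tcp_pos: [0.5639, 0.2125, 0.0716]
ee_rot: [180.0, 0.0, 180.0]
contact_force: [-0.6, 0.5, -3.3]
width: 0.0595
gripper_force: 65.5
```

Request:
send_rows:
  increments: [0, 0, 0.7, 0, 0, 0, 0, 0, 0, 0, 0, 0]

```text
clock: 17.95
tcp_pos: [0.5638, 0.2125, 0.0708]
ee_rot: [180.0, -0.0, 180.0]
contact_force: [0.0, -0.1, -3.5]
width: 0.0597
gripper_force: 65.5
```

Request:
send_rows:
  increments: [0, 0, 0.7, 0, 0, 0, 0, 0, 0, 0, 0, 0]

```text
clock: 18.15
tcp_pos: [0.5642, 0.2125, 0.0707]
ee_rot: [-180.0, 0.0, -180.0]
contact_force: [-0.8, -0.2, 2.3]
width: 0.0592
gripper_force: 66.0
```

Request:
send_rows:
  increments: [0, 0, 0.7, 0, 0, 0, 0, 0, 0, 0, 0, 0]

```text
clock: 18.35
tcp_pos: [0.5644, 0.2125, 0.0707]
ee_rot: [-180.0, 0.1, -180.0]
contact_force: [-2.8, -2.1, 7.3]
width: 0.0596
gripper_force: 66.5
```

Request:
send_rows:
  increments: [0, 0, 0, 0, 0, 0, 0, 0, 0, 0, 0, 0, 0, 0, 0, 0, 0, 0, 0, 0, -10, 0, 0, 0, 0, 0, -30, 0, 0, 0, 0, 0, -40, 0, 0, 0, 0, 0, -40, 0, 0, 0, 0, 0, -40, 0, 0, 0, 0, 0, -30, 0, 0, 0, 0, 0, 0, 0, 0, 0]
  claw: 80

```text
clock: 19.35
tcp_pos: [0.5666, 0.2131, 0.2663]
ee_rot: [179.9, 0.6, -180.0]
contact_force: [0.6, -0.1, -0.0]
width: 0.08
gripper_force: 0.0
```

Request:
send_rows:
  increments: [10, -30, 0, 0, 0, 0, 15, -42, 0, 0, 0, 0, 15, -42, 0, 0, 0, 0, 15, -42, 0, 0, 0, 0, 15, -42, 0, 0, 0, 0, 15, -42, 0, 0, 0, 0, 15, -42, 0, 0, 0, 0, 15, -42, 0, 0, 0, 0, 14, -36, 0, 0, 0, 0, 10, -20, 0, 0, 0, 0, 0, 0, 0, 0, 0, 0, 0, 0, 0, 0, 0, 0]

```text
clock: 20.55
tcp_pos: [0.4245, -0.1674, 0.2591]
ee_rot: [180.0, -0.0, 179.9]
contact_force: [0.3, -0.0, -0.6]
width: 0.0796
gripper_force: 0.0
```

```bash
python3 caps.py w8; python3 - <<'E'
import cv2
a=cv2.imread("pics/w8.png");cv2.imwrite("pics/w8c.png",cv2.resize(a,None,fx=1.4,fy=1.4))
E
```

```text
20.55 [ 0.42452696 -0.1673564   0.25907419] [ 1.79953229e+02 -1.65284754e-02  1.79909453e+02]
blue none [369.41466954 306.54725632]
red pred [354.3 357.1] cent [352.7 353.1] [13, 10, 25, 25, 513] xy [ 0.6222 -0.0744] xy-10mm [ 0.6315 -0.0714]
green pred [265.8 343.9] cent [265.2 341.9] [18, 17, 18, 16, 217] xy [ 0.6368 -0.1807] xy-10mm [ 0.6454 -0.1811]
black pred [276.2 197.8] cent [270.9 204.6] [0, 0, 60, 60, 2095] xy [ 0.4324 -0.1711] xy-10mm [ 0.4355 -0.1712]
```

View pics/w8c.png

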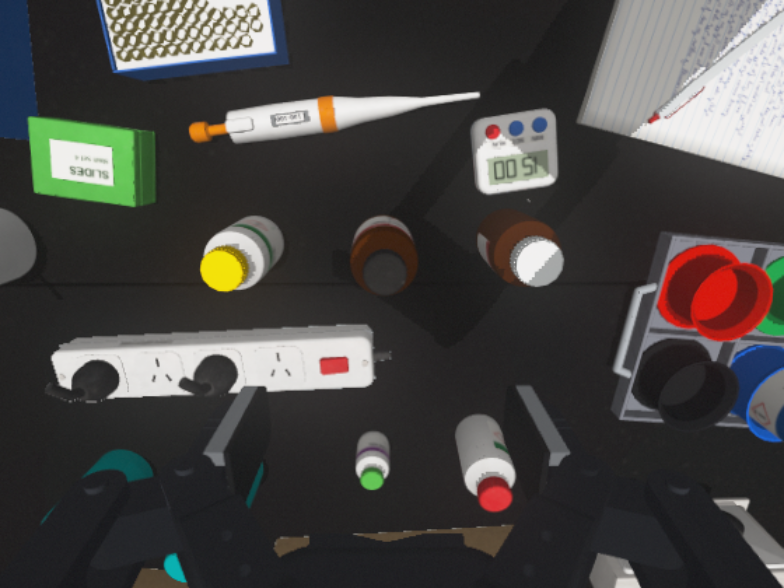

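The black cap is at (385,272) of this enlarged view, right under the tool. Descending for the grasp.

Request:
send_rows:
  increments: [0, 0, 25, 0, 0, 0, 0, 0, 40, 0, 0, 0, 0, 0, 40, 0, 0, 0, 0, 0, 40, 0, 0, 0, 0, 0, 35, 0, 0, 0, 0, 0, 20, 0, 0, 0, 0, 0, 15, 0, 0, 0, 0, 0, 0, 0, 0, 0, 0, 0, 0, 0, 0, 0]

```text
clock: 21.5
tcp_pos: [0.4252, -0.1666, 0.0445]
ee_rot: [180.0, -0.0, -179.9]
contact_force: [-0.0, 0.0, 0.3]
width: 0.0803
gripper_force: 0.0
```

Request:
send_rows:
  increments: [0, 0, 0, 0, 0, 0, 0, 0, 0, 0, 0, 0, 0, 0, 0, 0, 0, 0, 0, 0, 0, 0, 0, 0, 0, 0, 0, 0, 0, 0]
  claw: 0

```text
clock: 22.0
tcp_pos: [0.4261, -0.1681, 0.0459]
ee_rot: [-179.9, 0.2, 180.0]
contact_force: [0.4, 0.7, 6.4]
width: 0.0498
gripper_force: 62.5
```

Request:
send_rows:
  increments: [0, 0, -6, 0, 0, 0, 0, 0, -15, 0, 0, 0, 0, 0, -25, 0, 0, 0, 0, 0, -30, 0, 0, 0, 0, 0, -30, 0, 0, 0, 0, 0, -20, 0, 0, 0, 0, 0, -9, 0, 0, 0, 0, 0, 0, 0, 0, 0]

```text
clock: 22.8
tcp_pos: [0.4254, -0.1679, 0.1807]
ee_rot: [-179.9, 0.1, 180.0]
contact_force: [0.3, 0.5, -1.4]
width: 0.0496
gripper_force: 62.3
```

Request:
send_rows:
  increments: [-4, 9, 0, 0, 0, 0, -8, 18, 0, 0, 0, 0, -12, 27, 0, 0, 0, 0, -14, 31, 0, 0, 0, 0, -14, 31, 0, 0, 0, 0, -14, 31, 0, 0, 0, 0, -14, 31, 0, 0, 0, 0, -14, 31, 0, 0, 0, 0, -14, 31, 0, 0, 0, 0, -12, 26, 0, 0, 0, 0, -7, 14, 0, 0, 0, 0, -3.5, 7.5, 0, 0, 0, 0]

```text
clock: 24.0
tcp_pos: [0.5547, 0.1214, 0.1778]
ee_rot: [-180.0, -0.2, -179.9]
contact_force: [0.6, 0.9, -0.8]
width: 0.0496
gripper_force: 62.3
```

Request:
send_rows:
  increments: [0, 0, 0, 0, 0, 0, 0, 0, 0, 0, 0, 0, 0, 0, 0, 0, 0, 0]

```text
clock: 24.3
tcp_pos: [0.555, 0.119, 0.1793]
ee_rot: [-180.0, -0.0, 179.9]
contact_force: [0.1, 0.0, -0.5]
width: 0.0495
gripper_force: 62.3
```

Request:
send_rows:
  increments: [-1, 1, 10, 0, 0, 0, 0, 0, 25, 0, 0, 0, 0, 0, 25, 0, 0, 0, 0, 0, 15, 0, 0, 0, 0, 0, 8, 0, 0, 0, 0, 0, 8, 0, 0, 0, 0, 0, 6, 0, 0, 0, 0, 0, 0, 0, 0, 0]

```text
clock: 25.1
tcp_pos: [0.5562, 0.121, 0.082]
ee_rot: [-180.0, -0.0, 180.0]
contact_force: [-0.4, -0.3, -0.7]
width: 0.0493
gripper_force: 62.3
```

Request:
send_rows:
  increments: [0, 0, 6, 0, 0, 0, 0, 0, 6, 0, 0, 0, 0, 0, 5, 0, 0, 0, 0, 0, 3, 0, 0, 0, 0, 0, 0, 0, 0, 0]

```text
clock: 25.6
tcp_pos: [0.5558, 0.121, 0.0617]
ee_rot: [-180.0, -0.1, 180.0]
contact_force: [-0.1, 0.0, -1.2]
width: 0.0496
gripper_force: 62.3
```

Request:
send_rows:
  increments: [0, 0, 0.8, 0, 0, 0, 0, 0, 0, 0, 0, 0]

```text
clock: 25.8
tcp_pos: [0.5564, 0.121, 0.0617]
ee_rot: [-180.0, 0.0, -180.0]
contact_force: [0.2, 0.0, -1.5]
width: 0.0497
gripper_force: 62.3
```

Request:
send_rows:
  increments: [0, 0, 0.7, 0, 0, 0, 0, 0, 0, 0, 0, 0]

```text
clock: 26.0
tcp_pos: [0.5565, 0.121, 0.061]
ee_rot: [-180.0, 0.0, 180.0]
contact_force: [0.6, -0.1, -0.8]
width: 0.0495
gripper_force: 62.3
```

Request:
send_rows:
  increments: [0, 0, 0.7, 0, 0, 0, 0, 0, 0, 0, 0, 0]

```text
clock: 26.2
tcp_pos: [0.5567, 0.121, 0.0609]
ee_rot: [-180.0, 0.0, -180.0]
contact_force: [-1.8, -0.0, 4.6]
width: 0.0492
gripper_force: 63.0
```

Request:
send_rows:
  increments: [0, 0, 0.7, 0, 0, 0, 0, 0, 0, 0, 0, 0]

```text
clock: 26.4
tcp_pos: [0.5569, 0.121, 0.0609]
ee_rot: [-180.0, 0.1, -180.0]
contact_force: [-3.9, -0.7, 9.9]
width: 0.0496
gripper_force: 63.7
```

Request:
send_rows:
  increments: [0, 0, -0.5, 0, 0, 0, 0, 0, 0, 0, 0, 0, 0, 0, 0, 0, 0, 0, 0, 0, -10, 0, 0, 0, 0, 0, -30, 0, 0, 0, 0, 0, -40, 0, 0, 0, 0, 0, -40, 0, 0, 0, 0, 0, -40, 0, 0, 0, 0, 0, -30, 0, 0, 0, 0, 0, 0, 0, 0, 0]
  claw: 70

```text
clock: 27.4
tcp_pos: [0.5592, 0.1211, 0.2565]
ee_rot: [180.0, 0.6, -180.0]
contact_force: [0.4, -0.0, 0.4]
width: 0.0702
gripper_force: 0.0
```

Request:
send_rows:
  increments: [-10, -25, 0, 0, 0, 0, -14, -38, 0, 0, 0, 0, -14, -40, 0, 0, 0, 0, -14, -40, 0, 0, 0, 0, -12, -32, 0, 0, 0, 0, -8, -18, 0, 0, 0, 0, 0, 0, 0, 0, 0, 0, 0, 0, 0, 0, 0, 0]
  claw: 80

```text
clock: 28.2
tcp_pos: [0.6279, -0.0714, 0.2494]
ee_rot: [179.9, -0.1, 180.0]
contact_force: [-0.0, 0.4, 0.4]
width: 0.0802
gripper_force: 0.0
```

```bash
python3 caps.py w9
```

```text
28.2 [ 0.62792169 -0.07135026  0.24938808] [ 1.79940163e+02 -6.92852517e-02  1.79981090e+02]
blue none [272.22359607  87.83119015]
red pred [274.  197.3] cent [273.8 195.3] [12, 9, 29, 31, 703] xy [ 0.6263 -0.0722] xy-10mm [ 0.6291 -0.0723]
green pred [174.6 198.5] cent [174.6 197.4] [16, 16, 22, 20, 333] xy [ 0.6387 -0.1799] xy-10mm [ 0.6416 -0.1832]
```

Request:
send_rows:
  increments: [0, -0.7, 25, 0, 0, 0, 0, 0, 40, 0, 0, 0, 0, 0, 40, 0, 0, 0, 0, 0, 40, 0, 0, 0, 0, 0, 35, 0, 0, 0, 0, 0, 20, 0, 0, 0, 0, 0, 13, 0, 0, 0, 0, 0, 0, 0, 0, 0, 0, 0, 0, 0, 0, 0]

```text
clock: 29.15
tcp_pos: [0.629, -0.0721, 0.0381]
ee_rot: [-180.0, 0.1, -179.9]
contact_force: [0.3, 0.4, 0.9]
width: 0.0798
gripper_force: 0.0
```

Request:
send_rows:
  increments: [0, 0, 0, 0, 0, 0, 0, 0, 0, 0, 0, 0, 0, 0, 0, 0, 0, 0, 0, 0, 0, 0, 0, 0, 0, 0, 0, 0, 0, 0]
  claw: 0

```text
clock: 29.65
tcp_pos: [0.6299, -0.073, 0.0389]
ee_rot: [-180.0, 0.2, 180.0]
contact_force: [0.2, 0.8, 7.2]
width: 0.0455
gripper_force: 62.1
```

Request:
send_rows:
  increments: [0, 0, -6, 0, 0, 0, 0, 0, -15, 0, 0, 0, 0, 0, -25, 0, 0, 0, 0, 0, -30, 0, 0, 0, 0, 0, -30, 0, 0, 0, 0, 0, -25, 0, 0, 0, 0, 0, -12, 0, 0, 0, 0, 0, 0, 0, 0, 0]

```text
clock: 30.45
tcp_pos: [0.6295, -0.0731, 0.1827]
ee_rot: [-179.9, 0.2, -180.0]
contact_force: [1.0, 0.6, -1.5]
width: 0.046
gripper_force: 61.5
```

Request:
send_rows:
  increments: [6, 7, 0, 0, 0, 0, 12, 15, 0, 0, 0, 0, 18, 22, 0, 0, 0, 0, 20, 24, 0, 0, 0, 0, 20, 24, 0, 0, 0, 0, 20, 24, 0, 0, 0, 0, 20, 24, 0, 0, 0, 0, 20, 24, 0, 0, 0, 0, 16, 20, 0, 0, 0, 0, 8.5, 11, 0, 0, 0, 0, 4, 5.5, 0, 0, 0, 0, 0, 0, 0, 0, 0, 0]

```text
clock: 31.65
tcp_pos: [0.4633, 0.1281, 0.1794]
ee_rot: [-180.0, -0.1, -179.9]
contact_force: [0.5, -0.3, -1.2]
width: 0.046
gripper_force: 61.5
```

Request:
send_rows:
  increments: [0, 0, 0, 0, 0, 0, 0, 0, 0, 0, 0, 0]

```text
clock: 31.85
tcp_pos: [0.4645, 0.1271, 0.1799]
ee_rot: [-180.0, 0.0, 179.9]
contact_force: [-1.2, -0.2, -0.2]
width: 0.0455
gripper_force: 61.5
```

```bash
python3 - <<'E'
from h import *
a=snap("wrist","w10.png");b=snap("scene","s4.png")
o=np.hstack([cv2.resize(a,(440,330)),cv2.resize(b[80:260,130:330],(366,330))])[:,:800]
cv2.imwrite("pics/w10c.png",o[:,:,::-1])
E
```

```text
(no output)
```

View pics/w10c.png

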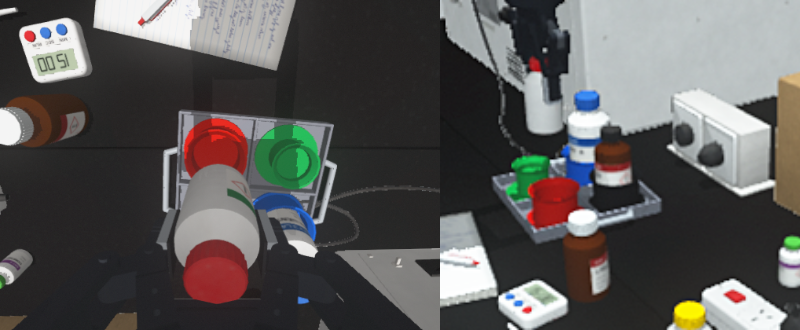

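Blue and black stand in their cups, and the red bottle hangs upright over the red cup. Lowering it now.

Request:
send_rows:
  increments: [-0.5, 0.5, 10, 0, 0, 0, 0, 0, 25, 0, 0, 0, 0, 0, 25, 0, 0, 0, 0, 0, 15, 0, 0, 0, 0, 0, 10, 0, 0, 0, 0, 0, 8, 0, 0, 0, 0, 0, 6, 0, 0, 0, 0, 0, 0, 0, 0, 0]

```text
clock: 32.75
tcp_pos: [0.4641, 0.1282, 0.0805]
ee_rot: [-180.0, -0.0, 180.0]
contact_force: [-0.8, 0.5, -1.0]
width: 0.0456
gripper_force: 61.5
```

Request:
send_rows:
  increments: [0, 0, 6, 0, 0, 0, 0, 0, 6, 0, 0, 0, 0, 0, 5, 0, 0, 0, 0, 0, 3, 0, 0, 0, 0, 0, 0, 0, 0, 0]

```text
clock: 33.25
tcp_pos: [0.4642, 0.1282, 0.0606]
ee_rot: [-180.0, -0.0, 180.0]
contact_force: [0.5, -0.7, -1.7]
width: 0.0456
gripper_force: 61.5
```

Request:
send_rows:
  increments: [0, 0, 1, 0, 0, 0, 0, 0, 0.7, 0, 0, 0, 0, 0, 0, 0, 0, 0]

```text
clock: 33.55
tcp_pos: [0.4644, 0.1283, 0.0593]
ee_rot: [-180.0, 0.0, 180.0]
contact_force: [-0.1, -0.0, -1.3]
width: 0.0457
gripper_force: 61.5
```

Request:
send_rows:
  increments: [0, 0, 1, 0, 0, 0, 0, 0, 0, 0, 0, 0]

```text
clock: 33.75
tcp_pos: [0.4644, 0.1283, 0.0583]
ee_rot: [-180.0, 0.0, 180.0]
contact_force: [0.9, -0.4, -1.4]
width: 0.0455
gripper_force: 61.5
```

Request:
send_rows:
  increments: [0, 0, 0.8, 0, 0, 0, 0, 0, 0, 0, 0, 0]

```text
clock: 33.95
tcp_pos: [0.4646, 0.1283, 0.0579]
ee_rot: [-180.0, 0.0, -180.0]
contact_force: [-1.3, -0.4, 3.4]
width: 0.0456
gripper_force: 62.0
```

Request:
send_rows:
  increments: [0, 0, 0, 0, 0, 0, 0, 0, 0, 0, 0, 0, 0, 0, 0, 0, 0, 0, 0, 0, -10, 0, 0, 0, 0, 0, -30, 0, 0, 0, 0, 0, -40, 0, 0, 0, 0, 0, -40, 0, 0, 0, 0, 0, -40, 0, 0, 0, 0, 0, -30, 0, 0, 0, 0, 0, 0, 0, 0, 0]
  claw: 66

```text
clock: 34.95
tcp_pos: [0.4671, 0.1285, 0.2534]
ee_rot: [180.0, 0.6, -180.0]
contact_force: [0.3, 0.4, 0.2]
width: 0.0658
gripper_force: 0.0
```

Request:
send_rows:
  increments: [-10, -18, 0, 0, 0, 0, -20, -35, 0, 0, 0, 0, -22, -39, 0, 0, 0, 0, -22, -39, 0, 0, 0, 0, -22, -39, 0, 0, 0, 0, -22, -39, 0, 0, 0, 0, -22, -39, 0, 0, 0, 0, -19, -33, 0, 0, 0, 0, -12, -20, 0, 0, 0, 0, -4.5, -8, 0, 0, 0, 0, 0, 0, 0, 0, 0, 0, 0, 0, 0, 0, 0, 0]

```text
clock: 36.15
tcp_pos: [0.6392, -0.1795, 0.247]
ee_rot: [179.9, -0.1, -180.0]
contact_force: [0.7, 0.9, 0.9]
width: 0.066
gripper_force: 0.0
```

```bash
python3 caps.py w11
```

```text
36.15 [ 0.63920333 -0.17947808  0.24704776] [ 1.79946624e+02 -6.45698366e-02 -1.79966403e+02]
blue none [416.12627852  72.62559331]
red none [388.24641584 186.43131151]
green pred [274.3 188.6] cent [273.4 187.4] [16, 16, 20, 20, 316] xy [ 0.6387 -0.1809] xy-10mm [ 0.6413 -0.181 ]
```

Request:
send_rows:
  increments: [-0.4, -1.5, 25, 0, 0, 0, 0, 0, 40, 0, 0, 0, 0, 0, 40, 0, 0, 0, 0, 0, 40, 0, 0, 0, 0, 0, 40, 0, 0, 0, 0, 0, 25, 0, 0, 0, 0, 0, 12, 0, 0, 0, 0, 0, 6, 0, 0, 0, 0, 0, 0, 0, 0, 0, 0, 0, 0, 0, 0, 0]

```text
clock: 37.2
tcp_pos: [0.6415, -0.1825, 0.0215]
ee_rot: [-179.9, 0.2, -180.0]
contact_force: [-0.1, -1.3, 0.6]
width: 0.0661
gripper_force: 0.0
```

Request:
send_rows:
  increments: [0, 0, 0, 0, 0, 0, 0, 0, 0, 0, 0, 0, 0, 0, 0, 0, 0, 0, 0, 0, 0, 0, 0, 0, 0, 0, 0, 0, 0, 0]
  claw: 0

```text
clock: 37.7
tcp_pos: [0.6411, -0.1825, 0.021]
ee_rot: [-180.0, 0.1, 180.0]
contact_force: [-1.2, 0.8, 5.4]
width: 0.0303
gripper_force: 59.7
```

Request:
send_rows:
  increments: [0, 0, -6, 0, 0, 0, 0, 0, -15, 0, 0, 0, 0, 0, -25, 0, 0, 0, 0, 0, -32, 0, 0, 0, 0, 0, -35, 0, 0, 0, 0, 0, -32, 0, 0, 0, 0, 0, -25, 0, 0, 0, 0, 0, -10, 0, 0, 0, 0, 0, 0, 0, 0, 0]

```text
clock: 38.6
tcp_pos: [0.6411, -0.1827, 0.202]
ee_rot: [-179.9, 0.2, 180.0]
contact_force: [-0.3, 0.4, 0.5]
width: 0.0305
gripper_force: 59.3
```

Request:
send_rows:
  increments: [5, 11, 0, 0, 0, 0, 10, 24, 0, 0, 0, 0, 14, 34, 0, 0, 0, 0, 17, 41, 0, 0, 0, 0, 18, 43, 0, 0, 0, 0, 18, 43, 0, 0, 0, 0, 18, 43, 0, 0, 0, 0, 18, 43, 0, 0, 0, 0, 18, 43, 0, 0, 0, 0, 15.5, 37.5, 0, 0, 0, 0, 11, 26, 0, 0, 0, 0, 6, 13, 0, 0, 0, 0]

```text
clock: 39.8
tcp_pos: [0.4686, 0.2214, 0.1974]
ee_rot: [-180.0, -0.2, -179.8]
contact_force: [0.6, 0.1, -0.2]
width: 0.0305
gripper_force: 59.4
```

Request:
send_rows:
  increments: [0, 0, 0, 0, 0, 0, 0, 0, 0, 0, 0, 0, 0, 0, 0, 0, 0, 0]

```text
clock: 40.1
tcp_pos: [0.4722, 0.2181, 0.1991]
ee_rot: [-180.0, -0.0, 179.9]
contact_force: [-0.6, -0.1, -1.1]
width: 0.0304
gripper_force: 59.3
```

Request:
send_rows:
  increments: [-0.3, 1, 12, 0, 0, 0, 0, 0, 28, 0, 0, 0, 0, 0, 30, 0, 0, 0, 0, 0, 25, 0, 0, 0, 0, 0, 15, 0, 0, 0, 0, 0, 9, 0, 0, 0, 0, 0, 0, 0, 0, 0, 0, 0, 0, 0, 0, 0]

```text
clock: 40.9
tcp_pos: [0.4726, 0.2201, 0.0808]
ee_rot: [180.0, 0.0, 180.0]
contact_force: [-0.6, 0.8, -0.4]
width: 0.0301
gripper_force: 59.3
```

Request:
send_rows:
  increments: [0, 0, 5, 0, 0, 0, 0, 0, 5, 0, 0, 0, 0, 0, 4, 0, 0, 0, 0, 0, 0, 0, 0, 0, 0, 0, 0, 0, 0, 0]

```text
clock: 41.4
tcp_pos: [0.4719, 0.2203, 0.0664]
ee_rot: [-180.0, -0.0, -180.0]
contact_force: [0.1, 0.0, -0.4]
width: 0.0308
gripper_force: 59.4
```

Request:
send_rows:
  increments: [0, 0, 4, 0, 0, 0, 0, 0, 3, 0, 0, 0, 0, 0, 1, 0, 0, 0, 0, 0, 0, 0, 0, 0]

```text
clock: 41.8
tcp_pos: [0.4718, 0.2203, 0.0582]
ee_rot: [-180.0, -0.0, 180.0]
contact_force: [0.1, -0.0, -0.2]
width: 0.0304
gripper_force: 59.4
```

Request:
send_rows:
  increments: [0, 0, 1, 0, 0, 0, 0, 0, 0, 0, 0, 0]

```text
clock: 42.0
tcp_pos: [0.472, 0.2203, 0.0575]
ee_rot: [-180.0, -0.0, -180.0]
contact_force: [-0.2, 0.1, 0.6]
width: 0.0306
gripper_force: 59.4
```

Request:
send_rows:
  increments: [0, 0, 1, 0, 0, 0, 0, 0, 0, 0, 0, 0]

```text
clock: 42.2
tcp_pos: [0.472, 0.2203, 0.0564]
ee_rot: [-180.0, -0.0, 180.0]
contact_force: [-0.0, -0.4, -0.9]
width: 0.0304
gripper_force: 59.3
```

Request:
send_rows:
  increments: [0, 0, 0.8, 0, 0, 0, 0, 0, 0, 0, 0, 0]

```text
clock: 42.4
tcp_pos: [0.4722, 0.2204, 0.056]
ee_rot: [180.0, 0.0, 180.0]
contact_force: [0.6, -0.4, 2.6]
width: 0.0301
gripper_force: 59.6
```

Request:
send_rows:
  increments: [0, 0, 0.7, 0, 0, 0, 0, 0, 0, 0, 0, 0]

```text
clock: 42.6
tcp_pos: [0.4723, 0.2204, 0.0559]
ee_rot: [-180.0, 0.0, -180.0]
contact_force: [-2.9, -1.0, 8.3]
width: 0.0306
gripper_force: 60.4
```

Request:
send_rows:
  increments: [0, 0, -0.5, 0, 0, 0, 0, 0, 0, 0, 0, 0, 0, 0, 0, 0, 0, 0, 0, 0, -10, 0, 0, 0, 0, 0, -30, 0, 0, 0, 0, 0, -40, 0, 0, 0, 0, 0, -40, 0, 0, 0, 0, 0, -40, 0, 0, 0, 0, 0, -40, 0, 0, 0, 0, 0, 0, 0, 0, 0]
  claw: 52

```text
clock: 43.6
tcp_pos: [0.4753, 0.2211, 0.2629]
ee_rot: [179.9, 0.7, -180.0]
contact_force: [-0.1, 0.9, 0.3]
width: 0.052
gripper_force: 0.0
```

Request:
send_rows:
  increments: [10, 10, 0, 0, 0, 0, 15, 20, 0, 0, 0, 0, 15, 20, 0, 0, 0, 0, 15, 20, 0, 0, 0, 0, 15, 20, 0, 0, 0, 0, 0, 0, 0, 0, 0, 0, 0, 0, 0, 0, 0, 0]

```text
clock: 44.3
tcp_pos: [0.4006, 0.3105, 0.2541]
ee_rot: [-179.9, -0.1, -179.9]
contact_force: [0.4, -0.2, -0.9]
width: 0.0521
gripper_force: 0.0
```

```bash
python3 - <<'E'
from h import *
print(manip.state()["clock"])
a=snap("top","top_end.png"); snap("scene","scene_end.png")
h=cv2.cvtColor(a,cv2.COLOR_RGB2HSV)
E={"blue":(.563,.2115,.141),"black":(.5554,.1198,.12),"red":(.4637,.1275,.114),"green":(.4714,.2192,.093)}
for n,e in E.items():
    for cam in("top","scene"):
        c=manip.get_calibration(cam)
        z=e[2]-[.130,.105,.095,.058][list(E).index(n)]
        r=manip.pinpoint("bottle_"+n,cam)
        P=[(round(q["conf"],2),onz(cam,q["location"],z)[:2].round(3).tolist()) for q in r[:5]]
        print(n,cam,e[:2],P)
for n in("waste_yellow","waste_white"): print(n,[(round(q["conf"],2),onz("top",q["location"],0)[:2].round(3).tolist()) for q in manip.pinpoint(n,"top")[:3]])
# cap discs against the predicted pixel of an upright, seated bottle
c=manip.get_calibration("top");K=np.array(c["mtx"]);R=np.array(c["R"]);t=np.array(c["t"])
for n,lo,hi in [("red",(165,110,60),(180,255,255)),("green",(45,60,60),(80,255,255)),("blue",(100,80,60),(125,255,255))]:
    p=cv2.projectPoints(np.array([E[n]]),cv2.Rodrigues(R)[0],t,K,np.array([c["k1"],0,0,0]))[0].ravel()
    x,y=p.astype(int);print(n,p.round(1));print(a[y-1:y+2,x-14:x+15:2].tolist()[1])
E
```

```text
44.3
blue top (0.563, 0.2115) [(0.89, [0.665, -0.328]), (0.75, [0.563, 0.209]), (0.6, [0.667, -0.446])]
blue scene (0.563, 0.2115) [(0.9, [0.652, -0.35]), (0.85, [0.661, -0.466]), (0.75, [0.559, 0.209])]
black top (0.5554, 0.1198) [(0.62, [0.557, 0.111])]
black scene (0.5554, 0.1198) [(0.93, [0.549, 0.125])]
red top (0.4637, 0.1275) [(0.9, [0.467, 0.124])]
red scene (0.4637, 0.1275) [(0.88, [0.464, 0.128])]
green top (0.4714, 0.2192) [(0.44, [0.458, 0.217])]
green scene (0.4714, 0.2192) [(0.64, [0.479, 0.223]), (0.36, [0.45, 0.168])]
waste_yellow []
waste_white [(0.73, [0.42, -0.059]), (0.47, [0.461, 0.122])]
red [187.9 232.7]
[[68, 195, 105], [69, 197, 107], [65, 193, 102], [131, 134, 152], [227, 166, 166], [231, 122, 125], [236, 64, 67], [235, 62, 67], [235, 61, 66], [238, 61, 66], [203, 42, 46], [233, 239, 243], [239, 241, 243], [95, 81, 83], [214, 54, 52]]
green [155.6 229.8]
[[114, 118, 125], [213, 219, 230], [210, 217, 227], [173, 175, 192], [112, 123, 129], [160, 223, 174], [119, 223, 110], [121, 222, 113], [122, 227, 113], [100, 166, 97], [250, 247, 252], [105, 96, 106], [80, 165, 99], [58, 176, 91], [58, 170, 89]]
blue [156.1 192.9]
[[20, 20, 21], [22, 22, 23], [21, 20, 21], [17, 16, 16], [100, 99, 101], [173, 191, 234], [70, 129, 231], [76, 132, 232], [70, 129, 231], [72, 131, 232], [72, 132, 234], [56, 112, 217], [130, 133, 142], [231, 231, 233], [236, 236, 238]]
```

Each bottle touched down at its expected floor height, and every cap I checked appears where an upright, seated bottle would show it. Handing in.

```bash
python3 -c "
from plant import manip
print(manip.hand_in())"
```

```text
the job is handed in; nothing more can be done
None
```

I handed the job in at about 45 s: the blue, black, red and green bottles each stand released in the adapter of their own colour, and I never touched the yellow- and white-capped waste bottles, though the final check re-found only the white one.

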